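Line up the seasoning canisters by height

ROBOT

A 7-joint arm with a two-finger parallel gripper is mounted at the origin on the work surface. World frame = base frame: x ahead of the robot, y to its left, z up, the work surface at z = 0. Lengths are in m, angles in rad, forces in N, time in s.
With the tool pointing down it reaches from about 0.35 to 0.9 m from the base axis. Payload 8.1 kg.
Tool frame: the origin (TCP) lies between the finger pads; the fingertips stand 19 mm ahead of it and the grasp point (between the pads) is the TCP; y points along the fingers, x is the direction in which the jaws open and shut, and the axes are right-handed (so a half turn about y gives the same grasp; the last joint's range is limited). The gripper opens to 92 mm and grips with 3 to 60 N. Pads are 19 mm wide; open, the fingers measure 130 mm over their backs; the gripper's body (75 mm by 190 mm) begins 47 mm behind the grasp point.
Start: joints at [-1.291, 0.434, 0.025, 1.573, -0.012, 1.134, -0.075], TCP at [0.233, 0.58, 0.246] pointing down, gripper open.
Joint ranges: [-2.62, 2.62], [-0.44, 2.09], [-1.27, 1.32], [0.08, 2.57], [-1.32, 4.46], [0.12, 2], [-2.74, 2.74]. Speed limits (rad/s): [2.22, 2.22, 3.01, 3.01, 3.14, 3.14, 3.14].

INTERFACE

Orientations are given as a rotation vector (axis times angle).
In Python, from cell import arm gives the robot as it stands.
- The arm moves only by the tool move_arm, never from a script. Its argument "series" is a list of rows, each an object of numbers: "x", "y", "z": the shift along the tool's x, y, z in cm; "rx", "ry", "rz": the turn, a rotation vector about the tool's x, y, z in rad. In form: [{"x": .., "y": .., "z": .., "rx": .., "ry": .., "rz": ..}, ...]. A call has 1 to 12 rows; each row shifts and turns the pose as measured when the row begins, along the tool's axes as they then stand; what a row does not reach is not made up. A row lasts 1/8 s, in which the tool goes at most 62.5 mm and 10.7 degrees, less where a joint would pass 70% of its speed; a pose out of reach is approached as far as the arm can. A call is refused whole if a number of a shift passes 6.25 or a number of a turn 0.188, either way. A call with a gripper value outside its range is refused whole. "jaw" is the finger opening in cm, from 0 to 9.18, set as the call begins (left out, the last holds). The fingers move at their own pace and stop on an object; "newtons" is the grip in N (left out, the last holds). Time passes only in rows, so rows that do not move let the fingers close. It gives the time, the measured TCP pose, the force and the opening at its end, in the units of the state.
- arm.observe(): the state, without advancing time (a new reading comes with each control period).
- arm.get_image(name): name is "side" or "top" or "wrist"; returns the picture (384x512x3 uint8, blue, green, red); there is no depth.
- arm.camera_params(name): a dict with "K" (3x3 intrinsics, pixels), "R" (3x3) and "t" (3): a world point X has camera coordinates R X + t; the wrist camera has in their place "tool_from_camera" (4x4, takes a point from camera to tool coordinates, whose origin is the TCP and whose axes are the tool frame's). Camera axes: x right, y down, z forward; pixel columns grow to the right and rows downward; lengths in m; the calibration is good to about 2 mm. A picture is of the moment at which its call begins: read the wrist's pose just before it. camera_params takes no time and is no camera call.
- arm.sign_off(): hands the job in, once; it reports no verdict.
The state is a dict: "clock": time; "joints": joint angles; "dq": joint speeds; "joint_efforts": joint torques, N m; "position": TCP position; "ee_rot": TCP orientation; "force": force on the tool from outside, world axes, zero at the start; "ft_torque": the same for the moment, N m; "width": opening from 0.0 (shut) to 1.0 (fully open).
Only numpy, scipy, OpenCV 4.12 (cv2) and the standard library are available. Lean on these libraries where they do the work, as an engineer would, in place of code of your own. Each camera call takes 0.05 s, during which the arm holds its last target.

TASK

Line up the four steel canisters in the seasoning rack by height, one to a compartment: the shortest next to the white cutting board, so that the cook can reach over it, then each one taller to the tallest at the far end of the rack. Set each down upright on the mat of its compartment, do not drop it, and leave the glass cruet that stands among them where it is.

Things in the scene. Friction and masses are not known exactly. Their poses are not given: they have to be found in the camera images.
- canister_s_centre (a point): The shortest of four lidded stainless canisters of one set, upright round cylinders with a small black knob in the middle of a flat lid. This one: 46 mm diameter, 60 mm from foot to lid top, 70 mm with the knob (18 mm across, 10 mm high). Lid and body are one piece for handling. The point is on its axis, half-way up the 70 mm; z is its axis, up. Mass about 160 g. Grip it across the body just under the lid: a tall one is higher than a gripper's fingers are long.
- canister_m_centre (a point): The second shortest of four lidded stainless canisters of one set, upright round cylinders with a small black knob in the middle of a flat lid. This one: 50 mm diameter, 85 mm from foot to lid top, 95 mm with the knob (18 mm across, 10 mm high). Lid and body are one piece for handling. The point is on its axis, half-way up the 95 mm; z is its axis, up. Mass about 220 g. Grip it across the body just under the lid: a tall one is higher than a gripper's fingers are long.
- canister_l_centre (a point): The second tallest of four lidded stainless canisters of one set, upright round cylinders with a small black knob in the middle of a flat lid. This one: 54 mm diameter, 110 mm from foot to lid top, 120 mm with the knob (18 mm across, 10 mm high). Lid and body are one piece for handling. The point is on its axis, half-way up the 120 mm; z is its axis, up. Mass about 280 g. Grip it across the body just under the lid: a tall one is higher than a gripper's fingers are long.
- canister_xl_centre (a point): The tallest of four lidded stainless canisters of one set, upright round cylinders with a small black knob in the middle of a flat lid. This one: 58 mm diameter, 135 mm from foot to lid top, 145 mm with the knob (18 mm across, 10 mm high). Lid and body are one piece for handling. The point is on its axis, half-way up the 145 mm; z is its axis, up. Mass about 350 g. Grip it across the body just under the lid: a tall one is higher than a gripper's fingers are long.
- bay_1_floor (a point): Compartment 1 of 4 of the low stainless seasoning rack, counted along the rack from its left end (+y side, seen from the robot). Point: centre of the top of the black rubber mat in it, 6 mm above the table, where a canister's foot stands. x runs across the rack (away from the robot), y along the row towards compartment 1. Inside 86 mm along x, 81 mm along y; compartments 84 mm apart; dividers rise 8 mm and outer walls 13 mm above the mat. The rack is fixed.
- bay_2_floor (a point): Compartment 2 of 4 of the low stainless seasoning rack, counted along the rack from its left end (+y side, seen from the robot). Point: centre of the top of the black rubber mat in it, 6 mm above the table, where a canister's foot stands. x runs across the rack (away from the robot), y along the row towards compartment 1. Inside 86 mm along x, 81 mm along y; compartments 84 mm apart; dividers rise 8 mm and outer walls 13 mm above the mat. The rack is fixed.
- bay_3_floor (a point): Compartment 3 of 4 of the low stainless seasoning rack, counted along the rack from its left end (+y side, seen from the robot). Point: centre of the top of the black rubber mat in it, 6 mm above the table, where a canister's foot stands. x runs across the rack (away from the robot), y along the row towards compartment 1. Inside 86 mm along x, 81 mm along y; compartments 84 mm apart; dividers rise 8 mm and outer walls 13 mm above the mat. The rack is fixed.
- bay_4_floor (a point): Compartment 4 of 4 of the low stainless seasoning rack, counted along the rack from its left end (+y side, seen from the robot). Point: centre of the top of the black rubber mat in it, 6 mm above the table, where a canister's foot stands. x runs across the rack (away from the robot), y along the row towards compartment 1. Inside 86 mm along x, 81 mm along y; compartments 84 mm apart; dividers rise 8 mm and outer walls 13 mm above the mat. The rack is fixed.
- cutting_board: White plastic cutting board, 150 x 240 x 14 mm, flat on the table beyond one end of the rack (left or right, differs from start to start; a grey bench scale 40 mm high is beyond the other end). Origin: centre of its underside; its 240 mm side runs along y, in line with the rack. Its centre is about 0.21 m from the middle of the nearest compartment, 0.47 m from that of the farthest. A paring knife lies on it. Fixed.
- cruet_centre (a point): Brown glass soy sauce cruet, 48 mm diameter, 114 mm high with its black cap and little spout, standing loose among the canisters; not to be moved. Point: on its axis, half-way up. A white ramekin (72 mm across, 42 mm high) stands among them as well.
Things that resemble listed ones, but are neither listed nor needed, are in the scene too. Leave any blue look-alike of the part that bears canister_s_centre alone.

How it is judged:
At the end, for the whole second after the job is handed in: From the cutting board end the compartments hold the canisters shortest to tallest, each upright (0.06 rad), foot on the mat (within 4 mm), axis within 26 mm of the mat's centre, released and at rest; the cruet stands upright within 30 mm of its start (((horizontal distance between cutting_board and bay_1_floor below 0.33 m and horizontal distance between canister_s_centre and bay_1_floor below 0.026 m and z of canister_s_centre in the frame of bay_1_floor between 0.031 and 0.039 m and horizontal distance between canister_m_centre and bay_2_floor below 0.026 m and z of canister_m_centre in the frame of bay_2_floor between 0.0435 and 0.0515 m and horizontal distance between canister_l_centre and bay_3_floor below 0.026 m and z of canister_l_centre in the frame of bay_3_floor between 0.056 and 0.064 m and horizontal distance between canister_xl_centre and bay_4_floor below 0.026 m and z of canister_xl_centre in the frame of bay_4_floor between 0.0685 and 0.0765 m) or (horizontal distance between cutting_board and bay_4_floor below 0.33 m and horizontal distance between canister_s_centre and bay_4_floor below 0.026 m and z of canister_s_centre in the frame of bay_4_floor between 0.031 and 0.039 m and horizontal distance between canister_m_centre and bay_3_floor below 0.026 m and z of canister_m_centre in the frame of bay_3_floor between 0.0435 and 0.0515 m and horizontal distance between canister_l_centre and bay_2_floor below 0.026 m and z of canister_l_centre in the frame of bay_2_floor between 0.056 and 0.064 m and horizontal distance between canister_xl_centre and bay_1_floor below 0.026 m and z of canister_xl_centre in the frame of bay_1_floor between 0.0685 and 0.0765 m)) and angle between each of canister_s_centre, canister_m_centre, canister_l_centre, canister_xl_centre's own z axis and vertical below 0.06 rad and linear speed of each of canister_s, canister_m, canister_l, canister_xl below 0.02 m/s and distance of cruet_centre from where it was at the start of the episode below 0.03 m and angle between cruet_centre's own z axis and vertical below 0.2 rad); the robot touches nothing.
It fails at once if the cruet is pushed more than 30 mm or tipped (distance of cruet_centre from where it was at the start of the episode above 0.03 m or angle between cruet_centre's own z axis and vertical above 0.5 rad).
It fails at once if a canister is dropped (falls free by more than about 25 mm) ((linear speed of canister_s above 0.7 m/s and contact force between canister_s and anything else below 0.05 N) or (linear speed of canister_m above 0.7 m/s and contact force between canister_m and anything else below 0.05 N) or (linear speed of canister_l above 0.7 m/s and contact force between canister_l and anything else below 0.05 N) or (linear speed of canister_xl above 0.7 m/s and contact force between canister_xl and anything else below 0.05 N)).
It also fails if it takes over 115 s, if anything falls off the work surface, if the arm or the gripper's body presses on something with over 40 N, if the wrist force passes 120 N, or if a joint passes its speed limit or range.

## Working session

There is one attempt and no reset: what is moved stays moved. The work goes in short steps, Python scripts to look and compute and a tool call to move; the robot and the scene stay as the last step left them, time stands still between calls to the robot, and variables do not carry over. Pictures are saved under pics/ and viewed, and the job is handed in when it is done.

Besides the shell and the picture viewer there is one more tool, called as name([rows], argument=value, ...), one row to a line, values as JSON. move_arm: Moves the arm, as the interface text tells. Its arguments: {"type":"object","properties":{"series":{"type":"array","items":{"type":"object","properties":{"x":{"type":"number"},"y":{"type":"number"},"z":{"type":"number"},"rx":{"type":"number"},"ry":{"type":"number"},"rz":{"type":"number"}}}},"jaw":{"type":"number"},"newtons":{"type":"number"}},"required":["series"]}

```bash
mkdir -p pics; ls
python3 - <<'E'
from cell import arm
import cv2,numpy as np
s=arm.observe();print(s)
for n in ("side","top","wrist"):
    cv2.imwrite(f"pics/{n}0.png",arm.get_image(n)); 
    p=arm.camera_params(n); print(n,{k:np.round(v,4).tolist() for k,v in p.items()})
E
```

```text
pics
{'clock': 0.0, 'joints': array([-1.29058523,  0.43519595,  0.02500235,  1.5740913 , -0.01156412,
        1.13395874, -0.07511311]), 'dq': array([-0.00143753, -0.00175927,  0.00062247, -0.00049249,  0.00133406,
       -0.00042145, -0.00015879]), 'joint_efforts': array([-4.89170475e-05, -6.67852163e+01,  9.84220840e-01, -3.14459896e+01,
       -6.07630145e-02,  4.27778217e-02,  1.56501196e-04]), 'position': array([0.2333586 , 0.57930094, 0.24496432]), 'ee_rot': array([-1.36737529, -0.92187741,  0.92375708]), 'force': array([ 0.32145788, -1.04092097,  0.09124537]), 'ft_torque': array([-0.01161398,  0.02119313,  0.05838586]), 'width': 0.9978534981592994}
side {'K': [[452.3436, 0.0, 247.8509], [0.0, 452.3436, 187.5013], [0.0, 0.0, 1.0]], 'R': [[0.9978, -0.0639, 0.0163], [-0.0332, -0.7, -0.7134], [0.057, 0.7113, -0.7006]], 't': [-0.5482, 0.0685, 1.1245]}
top {'K': [[437.3059, 0.0, 253.0685], [0.0, 437.3059, 199.0083], [0.0, 0.0, 1.0]], 'R': [[0.0148, -0.9997, 0.0202], [-0.9952, -0.0167, -0.0968], [0.0971, -0.0187, -0.9951]], 't': [-0.0028, 0.5508, 1.3389]}
wrist {'K': [[282.5818, 0.0, 254.1512], [0.0, 282.5818, 194.1867], [0.0, 0.0, 1.0]], 'tool_from_camera': [[1.0, -0.0003, -0.0005, -0.0003], [0.0004, -0.2756, 0.9613, -0.1392], [-0.0004, -0.9613, -0.2756, 0.0746], [0.0, 0.0, 0.0, 1.0]]}
```

View pics/top0.png

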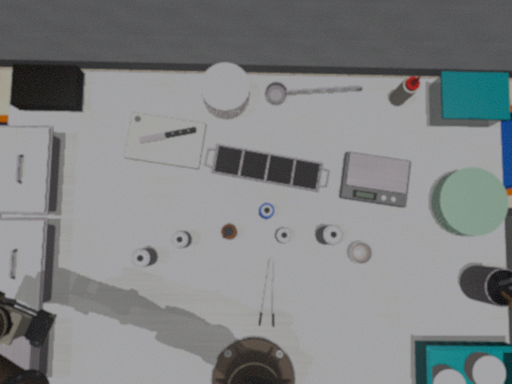

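View pics/side0.png

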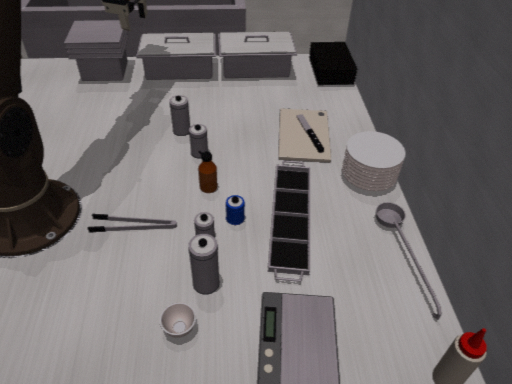

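View pics/wrist0.png

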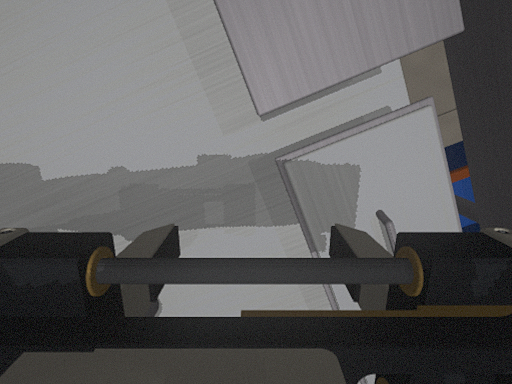

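Run:
```python
import cv2
a=cv2.imread("pics/top0.png")[190:280,120:380]; cv2.imwrite("pics/tz.png",cv2.resize(a,None,fx=3,fy=3,interpolation=cv2.INTER_CUBIC))
a=cv2.imread("pics/top0.png")[130:200,195:340]; cv2.imwrite("pics/tr.png",cv2.resize(a,None,fx=5,fy=5,interpolation=cv2.INTER_CUBIC))
a=cv2.imread("pics/side0.png")[80:300,150:330]; cv2.imwrite("pics/sz.png",cv2.resize(a,None,fx=2.7,fy=2.7,interpolation=cv2.INTER_CUBIC))
```

```text
(no output)
```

View pics/tz.png

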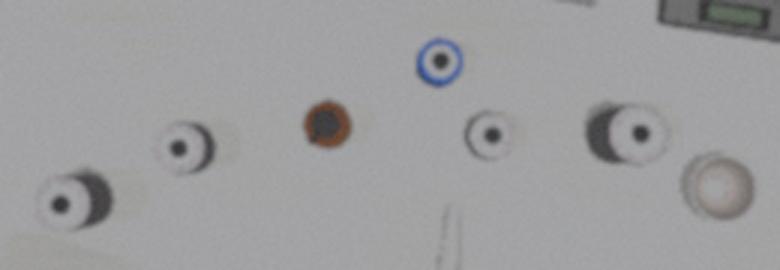

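View pics/tr.png

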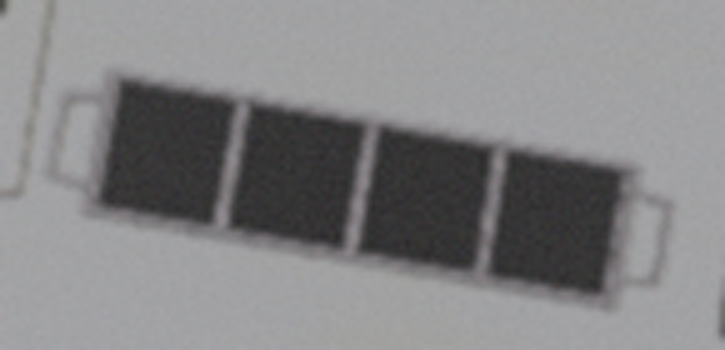

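View pics/sz.png

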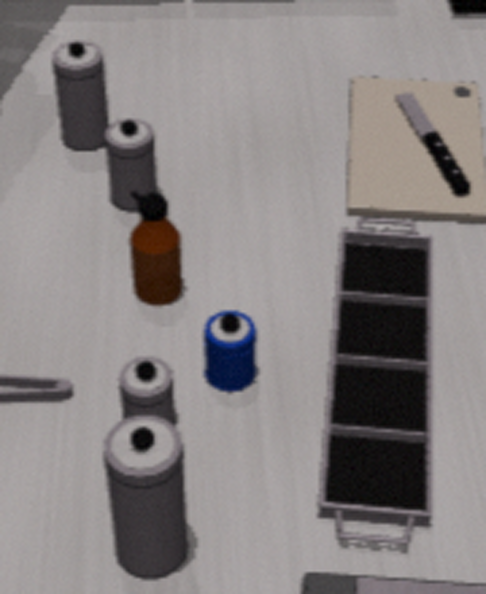

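```bash
cat > h.py <<'E'
import cv2,numpy as np
from scipy.spatial.transform import Rotation as Ro
def ray(P,uv):
    d=np.linalg.inv(P['K'])@np.array([uv[0],uv[1],1.]); R=np.array(P['R']);c=-R.T@np.array(P['t']); return c,R.T@d
def onz(P,uv,z):
    c,d=ray(P,uv); return c+d*(z-c[2])/d[2]
def proj(P,X):
    q=np.array(P['K'])@(np.array(P['R'])@np.array(X)+np.array(P['t'])); return q[:2]/q[2]
def tri(P1,u1,P2,u2):
    c1,d1=ray(P1,u1);c2,d2=ray(P2,u2)
    s=np.linalg.lstsq(np.stack([d1,-d2],1),c2-c1,rcond=None)[0]
    a=c1+d1*s[0];b=c2+d2*s[1]; return (a+b)/2,np.linalg.norm(a-b)
E
python3 - <<'E'
from cell import arm
from h import *
T=arm.camera_params("top");S=arm.camera_params("side")
tz=lambda p:((p[0]+.5)/3-.5+120,(p[1]+.5)/3-.5+190)
sz=lambda p:((p[0]+.5)/2.7-.5+150,(p[1]+.5)/2.7-.5+80)
K={'l':((60,204),(77,49),.118),'m':((178,148),(129,127),.093),'s':((492,135),(146,371),.068),'xl':((641,133),(143,438),.143),'blue':((440,61),(230,323),.068),'cruet':((328,125),(152,206),.11)}
for k,(a,b,z) in K.items():
    X,e=tri(T,tz(a),S,sz(b)); print(k,X.round(4),round(e,4),'top@z',onz(T,tz(a),z).round(4),'side@z',onz(S,sz(b),z).round(4))
im=cv2.imread("pics/top0.png");g=im.max(2)
m=np.zeros_like(g);m[135:200,200:335]=(g[135:200,200:335]<85)
n,l,st,c=cv2.connectedComponentsWithStats(m)
for i in range(1,n):
    if st[i,4]>100: print('mat top',st[i],c[i].round(1),onz(T,c[i],.006).round(4))
im=cv2.imread("pics/side0.png");g=im.max(2)
m=np.zeros_like(g);m[160:280,262:320]=(g[160:280,262:320]<50)
n,l,st,c=cv2.connectedComponentsWithStats(m)
for i in range(1,n):
    if st[i,4]>100: print('mat side',st[i],c[i].round(1),onz(S,c[i],.006).round(4))
E
```

```text
l [0.368  0.3301 0.116 ] 0.0005 top@z [0.3678 0.3296 0.118 ] side@z [0.3685 0.327  0.118 ]
m [0.4231 0.223  0.0916] 0.0007 top@z [0.4227 0.2228 0.093 ] side@z [0.4235 0.2212 0.093 ]
s [ 0.4407 -0.0872  0.0655] 0.0004 top@z [ 0.4405 -0.0869  0.068 ] side@z [ 0.4411 -0.0894  0.068 ]
xl [ 0.4434 -0.2217  0.1426] 0.0003 top@z [ 0.4432 -0.2217  0.143 ] side@z [ 0.4435 -0.2221  0.143 ]
blue [ 0.5146 -0.034   0.0657] 0.0008 top@z [ 0.514  -0.0339  0.068 ] side@z [ 0.5149 -0.0362  0.068 ]
cruet [0.4475 0.0761 0.1105] 0.0009 top@z [0.447  0.0761 0.11  ] side@z [0.4479 0.0768 0.11  ]
mat top [215 146  27  29 574] [227.9 160.2] [0.676  0.0877 0.006 ]
mat top [241 151  27  29 580] [253.8 164.9] [0.6623 0.0047 0.006 ]
mat top [267 156  26  28 579] [279.7 169.6] [ 0.6487 -0.0782  0.006 ]
mat top [293 160  26  29 582] [305.5 174.1] [ 0.6354 -0.1609  0.006 ]
mat side [277 170  31  20 539] [292.3 179.7] [0.6754 0.09   0.006 ]
mat side [275 191  33  23 650] [291.3 201.8] [0.6617 0.0077 0.006 ]
mat side [273 215  35  25 777] [290.4 226.8] [ 0.6484 -0.076   0.006 ]
mat side [271 241  37  28 914] [289.2 254.5] [ 0.6347 -0.159   0.006 ]
```

```bash
cat >> h.py <<'E'
XD=np.array([.987,-.161,0]);XD/=np.linalg.norm(XD)
YD=np.array([0,0,-1.]);RD=np.stack([XD,YD,np.cross(XD,YD)],1)
def go(arm,*targets,sgn=1):
    s=arm.observe();R=Ro.from_rotvec(s['ee_rot']);p=s['position']
    D=RD@np.diag([sgn,1,sgn])
    print('clk',round(s['clock'],2),'p',p.round(4),'w',round(s['width']*9.18,2),'F',s['force'].round(1),'rot to go',(R.inv()*Ro.from_matrix(D)).as_rotvec().round(3))
    for t in targets:
        print(t,'-> now-frame cm',(R.inv().apply(np.array(t)-p)*100).round(2),' goal-frame cm',(D.T@(np.array(t)-p)*100).round(2)); p=np.array(t)
E
python3 - <<'E'
from cell import arm
from h import *
s=arm.observe();print(Ro.from_rotvec(s['ee_rot']).as_matrix().round(3))
go(arm,(.4407,-.0875,.20));go(arm,(.4407,-.0875,.20),sgn=-1)
E
```

```text
[[ 0.374 -0.    -0.928]
 [ 0.928 -0.001  0.374]
 [-0.001 -1.    -0.   ]]
clk 0.15 p [0.2333 0.5794 0.2451] w 9.2 F [0.6 0.2 0.6] rot to go [ 1.00e-03  1.35e+00 -1.00e-03]
(0.4407, -0.0875, 0.2) -> now-frame cm [-54.12   4.58 -44.15]  goal-frame cm [ 31.2    4.51 -62.49]
clk 0.15 p [0.2333 0.5794 0.2451] w 9.2 F [0.6 0.2 0.6] rot to go [-1.000e-03 -1.792e+00 -1.000e-03]
(0.4407, -0.0875, 0.2) -> now-frame cm [-54.12   4.58 -44.15]  goal-frame cm [-31.2    4.51  62.49]
```

move_arm([
  {"x": -1.5, "z": -5.5, "ry": 0.1},
  {"x": -1.5, "z": -5.5, "ry": 0.1},
  {"x": -1.5, "z": -5.5, "ry": 0.1},
  {"x": -1.5, "z": -5.5, "ry": 0.1},
  {"x": -1.5, "z": -5.5, "ry": 0.1},
  {"x": -1.5, "z": -5.5, "ry": 0.1},
  {"x": -1.5, "z": -5.5, "ry": 0.12},
  {"x": -1.5, "z": -5.5, "ry": 0.12},
  {"x": -1.5, "z": -5.5, "ry": 0.12},
  {"x": -1.5, "z": -5.5, "ry": 0.12},
], jaw=9.18)

```text
invalid input
```

Run:
```python
from cell import arm
from h import *
go(arm,(.4407,-.0875,.20),(.4407,-.0875,.043));print(arm.observe()['joints'].round(3))
```

```text
clk 0.15 p [0.2333 0.5794 0.2451] w 9.2 F [0.6 0.2 0.6] rot to go [ 1.00e-03  1.35e+00 -1.00e-03]
(0.4407, -0.0875, 0.2) -> now-frame cm [-54.12   4.58 -44.15]  goal-frame cm [ 31.2    4.51 -62.49]
(0.4407, -0.0875, 0.043) -> now-frame cm [ 0.02 15.7   0.  ]  goal-frame cm [ 0.  15.7  0. ]
[-1.291  0.435  0.025  1.574 -0.012  1.134 -0.075]
```

move_arm([
  {"x": -1.5, "y": 0, "z": -5.5, "rx": 0, "ry": 0.1, "rz": 0},
  {"x": -1.5, "y": 0, "z": -5.5, "rx": 0, "ry": 0.1, "rz": 0},
  {"x": -1.5, "y": 0, "z": -5.5, "rx": 0, "ry": 0.1, "rz": 0},
  {"x": -1.5, "y": 0, "z": -5.5, "rx": 0, "ry": 0.1, "rz": 0},
  {"x": -1.5, "y": 0, "z": -5.5, "rx": 0, "ry": 0.1, "rz": 0},
  {"x": -1.5, "y": 0, "z": -5.5, "rx": 0, "ry": 0.1, "rz": 0},
  {"x": -1.5, "y": 0, "z": -5.5, "rx": 0, "ry": 0.12, "rz": 0},
  {"x": -1.5, "y": 0, "z": -5.5, "rx": 0, "ry": 0.12, "rz": 0},
  {"x": -1.5, "y": 0, "z": -5.5, "rx": 0, "ry": 0.12, "rz": 0},
  {"x": -1.5, "y": 0, "z": -5.5, "rx": 0, "ry": 0.12, "rz": 0},
])

```text
clock: 1.4
position: [0.4744, 0.0795, 0.2427]
ee_rot: [-1.571, -0.063, 0.065]
force: [1.3, -1.1, 0.8]
width: 1.0
```

Run:
```python
from cell import arm
from h import *
go(arm,(.4407,-.0875,.20),(.4407,-.0875,.043));print(arm.observe()['joints'].round(3))
```

```text
clk 1.4 p [0.4744 0.0795 0.2427] w 9.18 F [ 1.3 -1.1  0.8] rot to go [ 0.002  0.243 -0.002]
(0.4407, -0.0875, 0.2) -> now-frame cm [ -4.72   4.3  -16.36]  goal-frame cm [ -0.64   4.27 -17.02]
(0.4407, -0.0875, 0.043) -> now-frame cm [ 0.03 15.7   0.02]  goal-frame cm [ 0.  15.7  0. ]
[-0.649  0.205  0.445  1.943 -0.102  1.018 -0.076]
```

move_arm([
  {"x": -1.2, "y": 1, "z": -4, "rx": 0, "ry": 0.08, "rz": 0},
  {"x": -0.7, "y": 1, "z": -4.2, "rx": 0, "ry": 0.08, "rz": 0},
  {"x": -0.3, "y": 1.3, "z": -4.3, "rx": 0, "ry": 0.08, "rz": 0},
  {"x": 0, "y": 1, "z": -4.3, "rx": 0, "ry": 0, "rz": 0},
  {"x": 0, "y": 0, "z": 0, "rx": 0, "ry": 0, "rz": 0},
])

```text
clock: 2.02
position: [0.4419, -0.0982, 0.1991]
ee_rot: [-1.568, 0.139, -0.138]
force: [-0.2, 0.1, 0.2]
width: 1.0
```

Run:
```python
from cell import arm
from h import *
go(arm,(.4407,-.0875,.12),(.4407,-.0875,.043));print(arm.observe()['joints'].round(3))
cv2.imwrite("pics/w1.png",arm.get_image("wrist"))
```

```text
clk 2.02 p [ 0.4419 -0.0982  0.1991] w 9.18 F [-0.2  0.1  0.2] rot to go [ 0.002 -0.015 -0.   ]
(0.4407, -0.0875, 0.12) -> now-frame cm [-0.31  7.91  1.05]  goal-frame cm [-0.3   7.91  1.04]
(0.4407, -0.0875, 0.043) -> now-frame cm [0.   7.7  0.01]  goal-frame cm [0.  7.7 0. ]
[-0.386  0.217  0.583  2.071 -0.151  0.893  0.104]
```

View pics/w1.png

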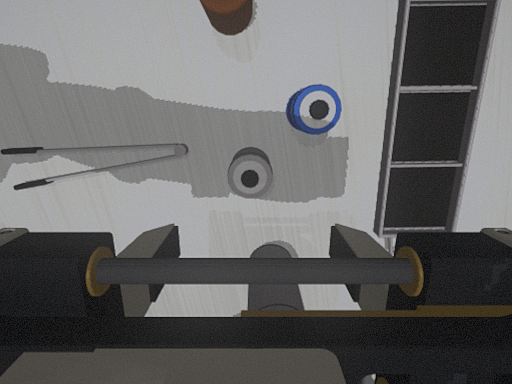

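```bash
cat >> h.py <<'E'
def wr(arm,uv,z,s=None):
    P=arm.camera_params("wrist");s=s or arm.observe();R=Ro.from_rotvec(s['ee_rot']).as_matrix();M=np.array(P['tool_from_camera'])
    c=R@M[:3,3]+s['position'];d=R@M[:3,:3]@np.linalg.inv(P['K'])@np.array([uv[0],uv[1],1.])
    return c+d*(z-c[2])/d[2]
E
python3 - <<'E'
from cell import arm
from h import *
print('s',wr(arm,(250,179),.070),'blue',wr(arm,(319,109),.07))
for uv in [(446,43),(433,128),(421,198)]: print(wr(arm,uv,.006))
E
```

```text
s [ 0.44039541 -0.08360333  0.07      ] blue [ 0.51380792 -0.03027702  0.07      ]
[0.66795061 0.01142827 0.006     ]
[ 0.65427633 -0.07543667  0.006     ]
[ 0.63966144 -0.15804712  0.006     ]
```

move_arm([
  {"x": -0.2, "y": 2, "z": 0.9, "rx": 0, "ry": -0.01, "rz": 0},
  {"x": -0.1, "y": 3, "z": 0.1, "rx": 0, "ry": 0, "rz": 0},
  {"x": 0, "y": 2, "z": 0, "rx": 0, "ry": 0, "rz": 0},
  {"x": 0, "y": 0, "z": 0, "rx": 0, "ry": 0, "rz": 0},
])

```text
clock: 2.58
position: [0.4438, -0.0804, 0.1285]
ee_rot: [-1.566, 0.121, -0.125]
force: [0.2, -0.6, 0.3]
width: 0.996
```

Run:
```python
from cell import arm
from h import *
go(arm,(.4407,-.0875,.043))
```

```text
clk 2.58 p [ 0.4438 -0.0804  0.1285] w 9.14 F [ 0.2 -0.6  0.3] rot to go [-0.002  0.005  0.002]
(0.4407, -0.0875, 0.043) -> now-frame cm [-0.22  8.55 -0.76]  goal-frame cm [-0.2   8.55 -0.75]
```

move_arm([
  {"x": -0.2, "y": 0, "z": -0.5, "rx": 0, "ry": 0, "rz": 0},
  {"x": 0, "y": 0, "z": 0, "rx": 0, "ry": 0, "rz": 0},
  {"x": 0, "y": 0, "z": 0, "rx": 0, "ry": 0, "rz": 0},
])

```text
clock: 2.95
position: [0.4424, -0.0844, 0.1304]
ee_rot: [-1.565, 0.117, -0.126]
force: [-0.1, -0.4, 0.3]
width: 1.0
```

Run:
```python
from cell import arm
from h import *
go(arm,(.4407,-.0865,.043))
cv2.imwrite("pics/w2.png",arm.get_image("wrist"))
print(arm.observe()['dq'].round(3))
```

```text
clk 2.95 p [ 0.4424 -0.0844  0.1304] w 9.18 F [-0.1 -0.4  0.3] rot to go [-0.003  0.007  0.005]
(0.4407, -0.0865, 0.043) -> now-frame cm [-0.18  8.74 -0.26]  goal-frame cm [-0.14  8.74 -0.24]
[ 0.003  0.006 -0.001  0.001 -0.001 -0.004  0.001]
```

View pics/w2.png

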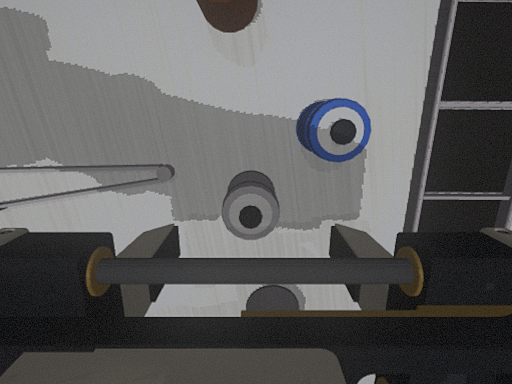

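Run:
```python
from cell import arm
from h import *
print(wr(arm,(250,217),.07))
```

```text
[ 0.43906381 -0.08491602  0.07      ]
```

move_arm([
  {"x": -0.1, "y": 2.5, "z": -0.1, "rx": 0, "ry": 0, "rz": 0},
  {"x": 0, "y": 3, "z": 0, "rx": 0, "ry": 0, "rz": 0},
  {"x": 0, "y": 1.8, "z": 0, "rx": 0, "ry": 0, "rz": 0},
  {"x": 0, "y": 0.5, "z": 0, "rx": 0, "ry": 0, "rz": 0},
  {"x": 0, "y": 0, "z": 0, "rx": 0, "ry": 0, "rz": 0},
  {"x": 0, "y": 0, "z": 0, "rx": 0, "ry": 0, "rz": 0},
])

```text
clock: 3.75
position: [0.4447, -0.0852, 0.0532]
ee_rot: [-1.564, 0.112, -0.131]
force: [0.5, 0.1, 0.0]
width: 1.001
```

Run:
```python
from cell import arm
from h import *
go(arm,(.4407,-.0865,.043))
```

```text
clk 3.75 p [ 0.4447 -0.0852  0.0532] w 9.19 F [0.5 0.1 0. ] rot to go [-0.004  0.007  0.011]
(0.4407, -0.0865, 0.043) -> now-frame cm [-0.39  1.01 -0.2 ]  goal-frame cm [-0.38  1.02 -0.2 ]
```

move_arm([
  {"x": -0.4, "y": 0.8, "z": -0.15, "rx": -0.004, "ry": 0.007, "rz": 0.012},
  {"x": 0, "y": 0.2, "z": 0, "rx": 0, "ry": 0, "rz": 0},
  {"x": 0, "y": 0, "z": 0, "rx": 0, "ry": 0, "rz": 0},
])

```text
clock: 4.12
position: [0.4411, -0.0859, 0.0434]
ee_rot: [-1.567, 0.127, -0.127]
force: [-1.0, -0.5, 0.3]
width: 1.001
```

move_arm([
  {"x": 0, "y": 0, "z": 0, "rx": 0, "ry": 0, "rz": 0},
  {"x": 0, "y": 0, "z": 0, "rx": 0, "ry": 0, "rz": 0},
  {"x": 0, "y": 0, "z": 0, "rx": 0, "ry": 0, "rz": 0},
  {"x": 0, "y": 0, "z": 0, "rx": 0, "ry": 0, "rz": 0},
  {"x": 0, "y": 0, "z": 0, "rx": 0, "ry": 0, "rz": 0},
  {"x": 0, "y": 0, "z": 0, "rx": 0, "ry": 0, "rz": 0},
], jaw=3.5, newtons=20)

```text
clock: 4.88
position: [0.4409, -0.0858, 0.0436]
ee_rot: [-1.566, 0.127, -0.127]
force: [0.5, 0.2, 0.6]
width: 0.497
```

Run:
```python
from cell import arm
from h import *
go(arm,(.4407,-.0865,.043))
```

```text
clk 4.88 p [ 0.4409 -0.0858  0.0436] w 4.56 F [0.5 0.2 0.6] rot to go [-0.001 -0.     0.   ]
(0.4407, -0.0865, 0.043) -> now-frame cm [-0.01  0.06 -0.07]  goal-frame cm [-0.01  0.06 -0.07]
```

move_arm([
  {"x": 0, "y": -1, "z": 0, "rx": 0, "ry": 0, "rz": 0},
  {"x": 0, "y": -2.5, "z": 0, "rx": 0, "ry": 0, "rz": 0},
  {"x": 0, "y": -3, "z": 0, "rx": 0, "ry": 0, "rz": 0},
  {"x": 0, "y": -3, "z": 0, "rx": 0, "ry": 0, "rz": 0},
  {"x": 0, "y": -1.5, "z": 0, "rx": 0, "ry": 0, "rz": 0},
  {"x": 0, "y": 0, "z": 0, "rx": 0, "ry": 0, "rz": 0},
])

```text
clock: 5.62
position: [0.4398, -0.0863, 0.1588]
ee_rot: [-1.567, 0.129, -0.127]
force: [0.5, -0.1, -2.7]
width: 0.492
```

Run:
```python
from cell import arm
from h import *
go(arm,(.676,.088,.14),(.676,.088,.0496))
```

```text
clk 5.62 p [ 0.4398 -0.0863  0.1588] w 4.52 F [ 0.5 -0.1 -2.7] rot to go [-0.    -0.001 -0.001]
(0.676, 0.088, 0.14) -> now-frame cm [20.48  1.86 21.03]  goal-frame cm [20.51  1.88 21.  ]
(0.676, 0.088, 0.0496) -> now-frame cm [ 0.01  9.04 -0.  ]  goal-frame cm [0.   9.04 0.  ]
```

move_arm([
  {"x": 1, "y": 0, "z": 1, "rx": 0, "ry": 0, "rz": 0},
  {"x": 2.5, "y": 0, "z": 2.5, "rx": 0, "ry": 0, "rz": 0},
  {"x": 3, "y": 0, "z": 3, "rx": 0, "ry": 0, "rz": 0},
  {"x": 3, "y": 0, "z": 3, "rx": 0, "ry": 0, "rz": 0},
  {"x": 3, "y": 0, "z": 3, "rx": 0, "ry": 0, "rz": 0},
  {"x": 3, "y": 0.5, "z": 3, "rx": 0, "ry": 0, "rz": 0},
  {"x": 2.5, "y": 0.5, "z": 2.5, "rx": 0, "ry": 0, "rz": 0},
  {"x": 1.5, "y": 0.5, "z": 1.5, "rx": 0, "ry": 0, "rz": 0},
  {"x": 0, "y": 0, "z": 0, "rx": 0, "ry": 0, "rz": 0},
  {"x": 0, "y": 0, "z": 0, "rx": 0, "ry": 0, "rz": 0},
])

```text
clock: 6.88
position: [0.67, 0.0873, 0.1293]
ee_rot: [-1.567, 0.138, -0.113]
force: [0.4, -0.7, -2.0]
width: 0.496
```

Run:
```python
from cell import arm
from h import *
go(arm,(.676,.088,.10),(.676,.088,.0496));print(arm.observe()['joints'].round(2))
```

```text
clk 6.88 p [0.67   0.0873 0.1293] w 4.55 F [ 0.4 -0.7 -2. ] rot to go [ 0.001  0.002 -0.016]
(0.676, 0.088, 0.1) -> now-frame cm [0.63 2.93 0.17]  goal-frame cm [0.58 2.93 0.17]
(0.676, 0.088, 0.0496) -> now-frame cm [0.08 5.04 0.01]  goal-frame cm [0.   5.04 0.  ]
[-0.51  0.66  0.49  1.58 -0.35  1.   -0.07]
```

move_arm([
  {"x": 0.6, "y": 1, "z": 0.15, "rx": 0, "ry": 0, "rz": -0.016},
  {"x": 0, "y": 2, "z": 0, "rx": 0, "ry": 0, "rz": 0},
  {"x": 0, "y": 2, "z": 0, "rx": 0, "ry": 0, "rz": 0},
  {"x": 0, "y": 1.2, "z": 0, "rx": 0, "ry": 0, "rz": 0},
  {"x": 0, "y": 0, "z": 0, "rx": 0, "ry": 0, "rz": 0},
  {"x": 0, "y": 0, "z": 0, "rx": 0, "ry": 0, "rz": 0},
])

```text
clock: 7.62
position: [0.6741, 0.0855, 0.0625]
ee_rot: [-1.569, 0.129, -0.128]
force: [0.1, 0.0, -1.0]
width: 0.496
```

Run:
```python
from cell import arm
from h import *
go(arm,(.676,.088,.0496))
cv2.imwrite("pics/t3.png",cv2.resize(arm.get_image("side")[80:300,150:330],None,fx=2.7,fy=2.7))
```

```text
clk 7.62 p [0.6741 0.0855 0.0625] w 4.55 F [ 0.1  0.  -1. ] rot to go [ 0.002 -0.002 -0.001]
(0.676, 0.088, 0.0496) -> now-frame cm [0.15 1.29 0.29]  goal-frame cm [0.15 1.29 0.28]
```

View pics/t3.png

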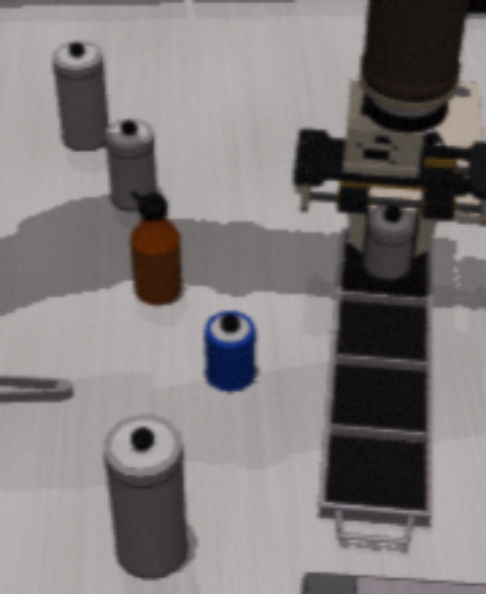

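S hangs over bay 1 (foot around (388,272) in the zoom), centred. Lowering the last 13 mm.

move_arm([
  {"x": 0.15, "y": 0.5, "z": 0.25, "rx": 0, "ry": 0, "rz": 0},
  {"x": 0, "y": 0.5, "z": 0, "rx": 0, "ry": 0, "rz": 0},
  {"x": 0, "y": 0, "z": 0, "rx": 0, "ry": 0, "rz": 0},
  {"x": 0, "y": 0, "z": 0, "rx": 0, "ry": 0, "rz": 0},
])

```text
clock: 8.18
position: [0.6769, 0.0881, 0.0531]
ee_rot: [-1.568, 0.127, -0.129]
force: [0.1, -0.7, -2.1]
width: 0.494
```

Run:
```python
from cell import arm
from h import *
go(arm,(.676,.088,.0496))
```

```text
clk 8.18 p [0.6769 0.0881 0.0531] w 4.54 F [ 0.1 -0.7 -2.1] rot to go [ 0.001 -0.001  0.001]
(0.676, 0.088, 0.0496) -> now-frame cm [-0.09  0.35 -0.03]  goal-frame cm [-0.09  0.35 -0.03]
```

move_arm([
  {"x": 0, "y": 0.25, "z": 0, "rx": 0, "ry": 0, "rz": 0},
  {"x": 0, "y": 0.1, "z": 0, "rx": 0, "ry": 0, "rz": 0},
  {"x": 0, "y": 0.1, "z": 0, "rx": 0, "ry": 0, "rz": 0},
  {"x": 0, "y": 0, "z": 0, "rx": 0, "ry": 0, "rz": 0},
])

```text
clock: 8.68
position: [0.6771, 0.0881, 0.0499]
ee_rot: [-1.567, 0.127, -0.13]
force: [0.9, 0.4, -2.0]
width: 0.497
```

move_arm([
  {"x": 0, "y": 0.1, "z": 0, "rx": 0, "ry": 0, "rz": 0},
  {"x": 0, "y": 0.1, "z": 0, "rx": 0, "ry": 0, "rz": 0},
  {"x": 0, "y": 0, "z": 0, "rx": 0, "ry": 0, "rz": 0},
])

```text
clock: 9.05
position: [0.6773, 0.088, 0.0498]
ee_rot: [-1.566, 0.126, -0.13]
force: [-0.1, 0.4, -2.2]
width: 0.495
```

move_arm([
  {"x": 0, "y": 0.25, "z": 0, "rx": 0, "ry": 0, "rz": 0},
  {"x": 0, "y": 0, "z": 0, "rx": 0, "ry": 0, "rz": 0},
])

```text
clock: 9.3
position: [0.6778, 0.088, 0.0497]
ee_rot: [-1.565, 0.126, -0.131]
force: [-0.5, -0.5, -2.2]
width: 0.5
```

move_arm([
  {"x": 0, "y": 0, "z": 0, "rx": 0, "ry": 0, "rz": 0},
  {"x": 0, "y": 0, "z": 0, "rx": 0, "ry": 0, "rz": 0},
  {"x": 0, "y": 0, "z": 0, "rx": 0, "ry": 0, "rz": 0},
  {"x": 0, "y": 0, "z": 0, "rx": 0, "ry": 0, "rz": 0},
], jaw=7.0)

```text
clock: 9.8
position: [0.6782, 0.088, 0.0491]
ee_rot: [-1.565, 0.125, -0.131]
force: [0.6, -0.1, -0.1]
width: 0.761
```

Run:
```python
from cell import arm
from h import *
go(arm,(.676,.088,.0496))
cv2.imwrite("pics/t4.png",cv2.resize(arm.get_image("side")[80:300,150:330],None,fx=2.7,fy=2.7))
```

```text
clk 9.8 p [0.6782 0.088  0.0491] w 6.99 F [ 0.6 -0.1 -0.1] rot to go [-0.002 -0.002  0.004]
(0.676, 0.088, 0.0496) -> now-frame cm [-0.21 -0.05 -0.04]  goal-frame cm [-0.22 -0.05 -0.04]
```

View pics/t4.png

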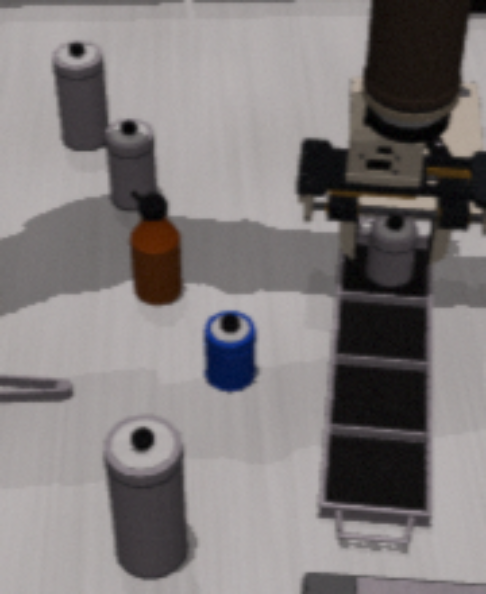

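move_arm([
  {"x": 0, "y": -1, "z": 0, "rx": 0, "ry": 0, "rz": 0},
  {"x": 0, "y": -3, "z": 0, "rx": 0, "ry": 0, "rz": 0},
  {"x": 0, "y": -4, "z": 0, "rx": 0, "ry": 0, "rz": 0},
  {"x": 0, "y": -3, "z": 0, "rx": 0, "ry": 0, "rz": 0},
  {"x": 0, "y": -1, "z": 0, "rx": 0, "ry": 0, "rz": 0},
])

```text
clock: 10.48
position: [0.6774, 0.0875, 0.174]
ee_rot: [-1.566, 0.126, -0.131]
force: [0.4, -0.2, 0.2]
width: 0.765
```

Run:
```python
from cell import arm
from h import *
go(arm,(.423,.2224,.16),(.423,.2224,.068))
```

```text
clk 10.47 p [0.6774 0.0875 0.174 ] w 7.02 F [ 0.4 -0.2  0.2] rot to go [-0.001 -0.002  0.003]
(0.423, 0.2224, 0.16) -> now-frame cm [-27.31   1.33   9.15]  goal-frame cm [-27.28   1.4    9.22]
(0.423, 0.2224, 0.068) -> now-frame cm [-0.03  9.2  -0.01]  goal-frame cm [0.  9.2 0. ]
```

move_arm([
  {"x": -1.5, "y": 0, "z": 0.5, "rx": 0, "ry": 0, "rz": 0},
  {"x": -3.5, "y": 0, "z": 1.2, "rx": 0, "ry": 0, "rz": 0},
  {"x": -4, "y": 0, "z": 1.4, "rx": 0, "ry": 0, "rz": 0},
  {"x": -4, "y": 0, "z": 1.4, "rx": 0, "ry": 0, "rz": 0},
  {"x": -4, "y": 0, "z": 1.4, "rx": 0, "ry": 0, "rz": 0},
  {"x": -4, "y": 0, "z": 1.4, "rx": 0, "ry": 0, "rz": 0},
  {"x": -3.3, "y": 0.3, "z": 1.1, "rx": 0, "ry": 0, "rz": 0},
  {"x": -1.5, "y": 0.3, "z": 0.5, "rx": 0, "ry": 0, "rz": 0},
  {"x": 0, "y": 0, "z": 0, "rx": 0, "ry": 0, "rz": 0},
  {"x": 0, "y": 0, "z": 0, "rx": 0, "ry": 0, "rz": 0},
], jaw=9.18)

```text
clock: 11.72
position: [0.4176, 0.221, 0.1579]
ee_rot: [-1.574, 0.132, -0.116]
force: [0.8, -0.3, 0.3]
width: 1.001
```

Run:
```python
from cell import arm
from h import *
go(arm,(.423,.2224,.12),(.423,.2224,.068))
cv2.imwrite("pics/w5.png",arm.get_image("wrist"))
```

```text
clk 11.72 p [0.4176 0.221  0.1579] w 9.19 F [ 0.8 -0.3  0.3] rot to go [ 0.007  0.004 -0.01 ]
(0.423, 0.2224, 0.12) -> now-frame cm [0.55 3.78 0.26]  goal-frame cm [0.51 3.79 0.23]
(0.423, 0.2224, 0.068) -> now-frame cm [0.05 5.2  0.04]  goal-frame cm [0.  5.2 0. ]
```

View pics/w5.png

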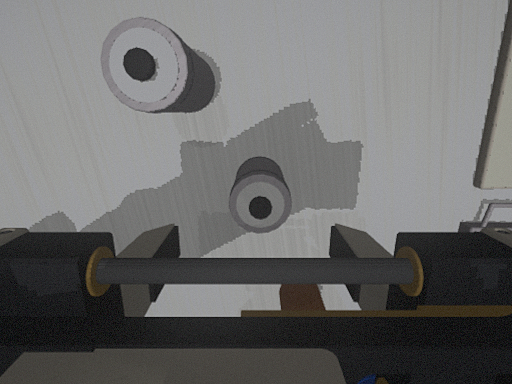

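Run:
```python
from cell import arm
from h import *
print('m',wr(arm,(260,208),.095),'l',wr(arm,(140,64),.12))
```

```text
m [0.42170319 0.2250199  0.095     ] l [0.36791213 0.33102256 0.12      ]
```

move_arm([
  {"x": 0.5, "y": 1.5, "z": 0.25, "rx": 0.007, "ry": 0.004, "rz": -0.01},
  {"x": 0, "y": 2, "z": 0, "rx": 0, "ry": 0, "rz": 0},
  {"x": 0, "y": 0, "z": 0, "rx": 0, "ry": 0, "rz": 0},
  {"x": 0, "y": 0, "z": 0, "rx": 0, "ry": 0, "rz": 0},
])

```text
clock: 12.28
position: [0.4279, 0.2201, 0.123]
ee_rot: [-1.567, 0.13, -0.136]
force: [-0.5, -0.4, 0.5]
width: 0.998
```

Run:
```python
from cell import arm
from h import *
go(arm,(.423,.2224,.068))
```

```text
clk 12.28 p [0.4279 0.2201 0.123 ] w 9.16 F [-0.5 -0.4  0.5] rot to go [-0.    -0.007  0.004]
(0.423, 0.2224, 0.068) -> now-frame cm [-0.55  5.5   0.14]  goal-frame cm [-0.52  5.5   0.15]
```

move_arm([
  {"x": -0.4, "y": 1.5, "z": 0.2, "rx": 0, "ry": -0.007, "rz": 0.004},
  {"x": -0.1, "y": 2, "z": 0, "rx": 0, "ry": 0, "rz": 0},
  {"x": -0.1, "y": 1.2, "z": 0, "rx": 0, "ry": 0, "rz": 0},
  {"x": 0, "y": 0.3, "z": 0, "rx": 0, "ry": 0, "rz": 0},
  {"x": 0, "y": 0, "z": 0, "rx": 0, "ry": 0, "rz": 0},
])

```text
clock: 12.9
position: [0.423, 0.2241, 0.0715]
ee_rot: [-1.565, 0.125, -0.128]
force: [-0.3, -0.6, 0.1]
width: 1.002
```

Run:
```python
from cell import arm
from h import *
go(arm,(.423,.2224,.068))
```

```text
clk 12.9 p [0.423  0.2241 0.0715] w 9.2 F [-0.3 -0.6  0.1] rot to go [-0.003  0.001  0.001]
(0.423, 0.2224, 0.068) -> now-frame cm [ 0.03  0.35 -0.17]  goal-frame cm [ 0.03  0.35 -0.17]
```

move_arm([
  {"x": 0, "y": 0.3, "z": -0.1, "rx": 0, "ry": 0, "rz": 0},
  {"x": 0, "y": 0, "z": 0, "rx": 0, "ry": 0, "rz": 0},
])

```text
clock: 13.15
position: [0.4233, 0.2233, 0.069]
ee_rot: [-1.564, 0.124, -0.128]
force: [-0.5, 0.0, -0.3]
width: 1.003
```

move_arm([
  {"x": 0, "y": 0, "z": 0, "rx": 0, "ry": 0, "rz": 0},
  {"x": 0, "y": 0, "z": 0, "rx": 0, "ry": 0, "rz": 0},
  {"x": 0, "y": 0, "z": 0, "rx": 0, "ry": 0, "rz": 0},
  {"x": 0, "y": 0, "z": 0, "rx": 0, "ry": 0, "rz": 0},
  {"x": 0, "y": 0, "z": 0, "rx": 0, "ry": 0, "rz": 0},
  {"x": 0, "y": 0, "z": 0, "rx": 0, "ry": 0, "rz": 0},
], jaw=3.5, newtons=22)

```text
clock: 13.9
position: [0.4233, 0.2236, 0.0695]
ee_rot: [-1.563, 0.124, -0.128]
force: [-0.4, 0.0, 0.1]
width: 0.543
```

Run:
```python
from cell import arm
from h import *
go(arm,(.423,.2224,.068))
```

```text
clk 13.9 p [0.4233 0.2236 0.0695] w 4.98 F [-0.4  0.   0.1] rot to go [-0.004  0.001  0.002]
(0.423, 0.2224, 0.068) -> now-frame cm [-0.01  0.15 -0.12]  goal-frame cm [-0.01  0.15 -0.12]
```

move_arm([
  {"x": 0, "y": -1, "z": 0, "rx": 0, "ry": 0, "rz": 0},
  {"x": 0, "y": -2.5, "z": 0, "rx": 0, "ry": 0, "rz": 0},
  {"x": 0, "y": -3, "z": 0, "rx": 0, "ry": 0, "rz": 0},
  {"x": 0, "y": -2, "z": 0, "rx": 0, "ry": 0, "rz": 0},
  {"x": 0, "y": -1, "z": 0, "rx": 0, "ry": 0, "rz": 0},
  {"x": 0, "y": 0, "z": 0, "rx": 0, "ry": 0, "rz": 0},
])

```text
clock: 14.65
position: [0.4226, 0.2223, 0.1688]
ee_rot: [-1.564, 0.125, -0.129]
force: [-0.1, 1.0, -1.9]
width: 0.542
```

Run:
```python
from cell import arm
from h import *
go(arm,(.662,.0055,.16),(.662,.0055,.0755))
```

```text
clk 14.65 p [0.4226 0.2223 0.1688] w 4.98 F [-0.1  1.  -1.9] rot to go [-0.003 -0.     0.002]
(0.662, 0.0055, 0.16) -> now-frame cm [ 27.12   0.88 -17.54]  goal-frame cm [ 27.12   0.88 -17.54]
(0.662, 0.0055, 0.0755) -> now-frame cm [-0.01  8.45 -0.02]  goal-frame cm [0.   8.45 0.  ]
```

move_arm([
  {"x": 1.5, "y": 0, "z": -0.9, "rx": 0, "ry": 0, "rz": 0},
  {"x": 3, "y": 0, "z": -1.9, "rx": 0, "ry": 0, "rz": 0},
  {"x": 3.7, "y": 0, "z": -2.4, "rx": 0, "ry": 0, "rz": 0},
  {"x": 3.7, "y": 0, "z": -2.4, "rx": 0, "ry": 0, "rz": 0},
  {"x": 3.7, "y": 0, "z": -2.4, "rx": 0, "ry": 0, "rz": 0},
  {"x": 3.7, "y": 0, "z": -2.4, "rx": 0, "ry": 0, "rz": 0},
  {"x": 3.7, "y": 0, "z": -2.3, "rx": 0, "ry": 0, "rz": 0},
  {"x": 2.3, "y": 0.2, "z": -1.5, "rx": 0, "ry": 0, "rz": 0},
  {"x": 1.2, "y": 0.2, "z": -0.6, "rx": 0, "ry": 0, "rz": 0},
  {"x": 0, "y": 0, "z": 0, "rx": 0, "ry": 0, "rz": 0},
  {"x": 0, "y": 0, "z": 0, "rx": 0, "ry": 0, "rz": 0},
])

```text
clock: 16.02
position: [0.6579, 0.0101, 0.1515]
ee_rot: [-1.569, 0.134, -0.11]
force: [0.5, -0.3, -1.9]
width: 0.536
```

Run:
```python
from cell import arm
from h import *
go(arm,(.662,.0055,.12),(.662,.0055,.0755))
```

```text
clk 16.02 p [0.6579 0.0101 0.1515] w 4.92 F [ 0.5 -0.3 -1.9] rot to go [ 0.003  0.006 -0.015]
(0.662, 0.0055, 0.12) -> now-frame cm [ 0.52  3.14 -0.38]  goal-frame cm [ 0.48  3.15 -0.39]
(0.662, 0.0055, 0.0755) -> now-frame cm [0.07 4.45 0.01]  goal-frame cm [0.   4.45 0.  ]
```

move_arm([
  {"x": 0.5, "y": 1, "z": -0.3, "rx": 0.003, "ry": 0.006, "rz": -0.015},
  {"x": 0, "y": 2, "z": 0, "rx": 0, "ry": 0, "rz": 0},
  {"x": 0, "y": 2, "z": 0, "rx": 0, "ry": 0, "rz": 0},
  {"x": 0, "y": 1.2, "z": 0, "rx": 0, "ry": 0, "rz": 0},
  {"x": 0, "y": 0, "z": 0, "rx": 0, "ry": 0, "rz": 0},
  {"x": 0, "y": 0, "z": 0, "rx": 0, "ry": 0, "rz": 0},
])

```text
clock: 16.77
position: [0.6612, 0.0106, 0.0873]
ee_rot: [-1.564, 0.121, -0.126]
force: [-0.2, 0.2, -1.7]
width: 0.54
```

Run:
```python
from cell import arm
from h import *
go(arm,(.662,.0055,.0755))
```

```text
clk 16.77 p [0.6612 0.0106 0.0873] w 4.96 F [-0.2  0.2 -1.7] rot to go [-0.003  0.004  0.003]
(0.662, 0.0055, 0.0755) -> now-frame cm [ 0.15  1.18 -0.5 ]  goal-frame cm [ 0.16  1.18 -0.49]
```

move_arm([
  {"x": 0.1, "y": 0.4, "z": -0.45, "rx": -0.003, "ry": 0.004, "rz": 0.003},
  {"x": 0, "y": 0.3, "z": 0, "rx": 0, "ry": 0, "rz": 0},
  {"x": 0, "y": 0.2, "z": 0, "rx": 0, "ry": 0, "rz": 0},
  {"x": 0, "y": 0, "z": 0, "rx": 0, "ry": 0, "rz": 0},
  {"x": 0, "y": 0, "z": 0, "rx": 0, "ry": 0, "rz": 0},
])

```text
clock: 17.4
position: [0.6625, 0.0054, 0.0793]
ee_rot: [-1.567, 0.126, -0.129]
force: [-0.3, -0.1, -2.1]
width: 0.538
```

Run:
```python
from cell import arm
from h import *
go(arm,(.662,.0055,.0755))
```

```text
clk 17.4 p [0.6625 0.0054 0.0793] w 4.94 F [-0.3 -0.1 -2.1] rot to go [-0.001 -0.     0.002]
(0.662, 0.0055, 0.0755) -> now-frame cm [-0.06  0.38 -0.  ]  goal-frame cm [-0.05  0.38 -0.  ]
```

move_arm([
  {"x": 0, "y": 0.25, "z": 0, "rx": 0, "ry": 0, "rz": 0},
  {"x": 0, "y": 0.1, "z": 0, "rx": 0, "ry": 0, "rz": 0},
  {"x": 0, "y": 0.1, "z": 0, "rx": 0, "ry": 0, "rz": 0},
  {"x": 0, "y": 0.1, "z": 0, "rx": 0, "ry": 0, "rz": 0},
  {"x": 0, "y": 0, "z": 0, "rx": 0, "ry": 0, "rz": 0},
])

```text
clock: 18.02
position: [0.6627, 0.0054, 0.0758]
ee_rot: [-1.566, 0.125, -0.13]
force: [-0.5, -0.1, -2.5]
width: 0.539
```

move_arm([
  {"x": 0, "y": 0.25, "z": 0, "rx": 0, "ry": 0, "rz": 0},
  {"x": 0, "y": 0, "z": 0, "rx": 0, "ry": 0, "rz": 0},
])

```text
clock: 18.27
position: [0.6623, 0.0053, 0.0752]
ee_rot: [-1.565, 0.125, -0.129]
force: [0.2, 0.2, -1.3]
width: 0.54
```

move_arm([
  {"x": 0, "y": 0.1, "z": 0, "rx": 0, "ry": 0, "rz": 0},
  {"x": 0, "y": 0, "z": 0, "rx": 0, "ry": 0, "rz": 0},
])

```text
clock: 18.52
position: [0.6624, 0.0053, 0.075]
ee_rot: [-1.564, 0.125, -0.129]
force: [-0.5, -0.2, -0.4]
width: 0.535
```

move_arm([
  {"x": 0, "y": 0, "z": 0, "rx": 0, "ry": 0, "rz": 0},
  {"x": 0, "y": 0, "z": 0, "rx": 0, "ry": 0, "rz": 0},
  {"x": 0, "y": 0, "z": 0, "rx": 0, "ry": 0, "rz": 0},
  {"x": 0, "y": 0, "z": 0, "rx": 0, "ry": 0, "rz": 0},
], jaw=7.5)

```text
clock: 19.02
position: [0.6629, 0.0053, 0.0744]
ee_rot: [-1.565, 0.125, -0.13]
force: [-0.5, 0.3, 0.4]
width: 0.816
```

Run:
```python
from cell import arm
from h import *
go(arm,(.662,.0055,.19))
cv2.imwrite("pics/t6.png",cv2.resize(arm.get_image("side")[80:300,150:330],None,fx=2.7,fy=2.7))
```

```text
clk 19.02 p [0.6629 0.0053 0.0744] w 7.49 F [-0.5  0.3  0.4] rot to go [-0.003 -0.     0.003]
(0.662, 0.0055, 0.19) -> now-frame cm [ -0.06 -11.56   0.04]  goal-frame cm [-1.000e-01 -1.156e+01  1.000e-02]
```

View pics/t6.png

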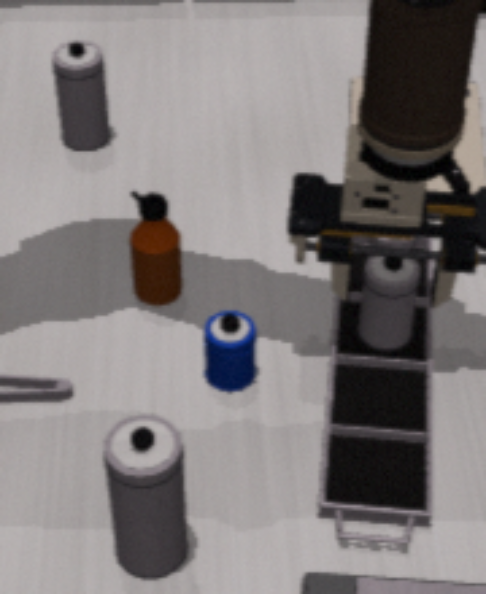

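move_arm([
  {"x": 0, "y": -1, "z": 0, "rx": 0, "ry": 0, "rz": 0},
  {"x": 0, "y": -3, "z": 0, "rx": 0, "ry": 0, "rz": 0},
  {"x": 0, "y": -4, "z": 0, "rx": 0, "ry": 0, "rz": 0},
  {"x": 0, "y": -3, "z": 0, "rx": 0, "ry": 0, "rz": 0},
  {"x": 0, "y": -1, "z": 0, "rx": 0, "ry": 0, "rz": 0},
])

```text
clock: 19.7
position: [0.6622, 0.0047, 0.1994]
ee_rot: [-1.565, 0.126, -0.13]
force: [-0.0, -0.2, 0.3]
width: 0.817
```

Run:
```python
from cell import arm
from h import *
go(arm,(.368,.3295,.19),(.368,.3295,.093))
```

```text
clk 19.7 p [0.6622 0.0047 0.1994] w 7.5 F [-0.  -0.2  0.3] rot to go [-0.002 -0.001  0.003]
(0.368, 0.3295, 0.19) -> now-frame cm [-34.29   0.91  27.29]  goal-frame cm [-34.27   0.94  27.32]
(0.368, 0.3295, 0.093) -> now-frame cm [-0.02  9.7  -0.02]  goal-frame cm [0.  9.7 0. ]
```

move_arm([
  {"x": -1.5, "y": 0, "z": 1.2, "rx": 0, "ry": 0, "rz": 0},
  {"x": -3.5, "y": 0, "z": 2.8, "rx": 0, "ry": 0, "rz": 0},
  {"x": -4, "y": 0, "z": 3.2, "rx": 0, "ry": 0, "rz": 0},
  {"x": -4, "y": 0, "z": 3.2, "rx": 0, "ry": 0, "rz": 0},
  {"x": -4, "y": 0, "z": 3.2, "rx": 0, "ry": 0, "rz": 0},
  {"x": -4, "y": 0, "z": 3.2, "rx": 0, "ry": 0, "rz": 0},
  {"x": -4, "y": 0, "z": 3.2, "rx": 0, "ry": 0, "rz": 0},
  {"x": -4, "y": 0.2, "z": 3.2, "rx": 0, "ry": 0, "rz": 0},
  {"x": -2.5, "y": 0.2, "z": 2, "rx": 0, "ry": 0, "rz": 0},
  {"x": -1.3, "y": 0, "z": 1, "rx": 0, "ry": 0, "rz": 0},
  {"x": 0, "y": 0, "z": 0, "rx": 0, "ry": 0, "rz": 0},
  {"x": 0, "y": 0, "z": 0, "rx": 0, "ry": 0, "rz": 0},
], jaw=9.18)

```text
clock: 21.2
position: [0.351, 0.3281, 0.1822]
ee_rot: [-1.577, 0.129, -0.104]
force: [-0.3, -0.4, -0.0]
width: 1.003
```

Run:
```python
from cell import arm
from h import *
go(arm,(.368,.3295,.15),(.368,.3295,.093));print(arm.observe()['joints'].round(2))
cv2.imwrite("pics/w7.png",arm.get_image("wrist"))
```

```text
clk 21.2 p [0.351  0.3281 0.1822] w 9.21 F [-0.3 -0.4 -0. ] rot to go [ 0.011  0.014 -0.015]
(0.368, 0.3295, 0.15) -> now-frame cm [1.71 3.19 0.43]  goal-frame cm [1.66 3.22 0.42]
(0.368, 0.3295, 0.093) -> now-frame cm [0.09 5.7  0.06]  goal-frame cm [0.  5.7 0. ]
[-1.26  0.3   0.51  2.01 -0.19  0.89 -0.8 ]
```

View pics/w7.png

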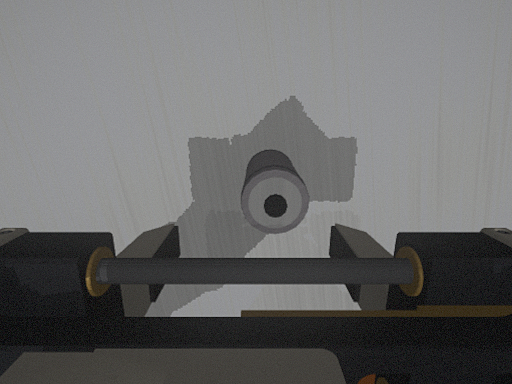

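move_arm([
  {"x": 1.2, "y": 0, "z": 0.3, "rx": 0.011, "ry": 0.014, "rz": -0.015},
  {"x": 0.1, "y": 1, "z": 0, "rx": 0, "ry": 0, "rz": 0},
  {"x": 0, "y": 1, "z": 0, "rx": 0, "ry": 0, "rz": 0},
  {"x": 0, "y": 0, "z": 0, "rx": 0, "ry": 0, "rz": 0},
  {"x": 0, "y": 0, "z": 0, "rx": 0, "ry": 0, "rz": 0},
])

```text
clock: 21.88
position: [0.3669, 0.3268, 0.1599]
ee_rot: [-1.567, 0.131, -0.133]
force: [-0.1, -1.0, -0.1]
width: 1.0
```

Run:
```python
from cell import arm
from h import *
go(arm,(.368,.3295,.093))
cv2.imwrite("pics/w8.png",arm.get_image("wrist"))
```

```text
clk 21.88 p [0.3669 0.3268 0.1599] w 9.18 F [-0.1 -1.  -0.1] rot to go [ 0.    -0.006  0.001]
(0.368, 0.3295, 0.093) -> now-frame cm [0.05 6.69 0.29]  goal-frame cm [0.06 6.69 0.28]
```

View pics/w8.png

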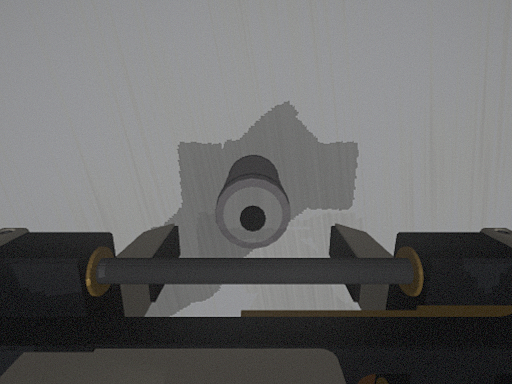

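Knob at (253,218), centred between the fingers. Descend.

move_arm([
  {"x": 0, "y": 1.5, "z": 0.25, "rx": 0, "ry": -0.006, "rz": 0},
  {"x": 0, "y": 2.5, "z": 0, "rx": 0, "ry": 0, "rz": 0},
  {"x": 0, "y": 1.7, "z": 0, "rx": 0, "ry": 0, "rz": 0},
  {"x": 0, "y": 0.6, "z": 0, "rx": 0, "ry": 0, "rz": 0},
  {"x": 0, "y": 0, "z": 0, "rx": 0, "ry": 0, "rz": 0},
])

```text
clock: 22.55
position: [0.3671, 0.3305, 0.0933]
ee_rot: [-1.567, 0.124, -0.126]
force: [-0.2, -0.5, 0.3]
width: 1.002
```

Run:
```python
from cell import arm
from h import *
go(arm,(.368,.3295,.093))
```

```text
clk 22.55 p [0.3671 0.3305 0.0933] w 9.2 F [-0.2 -0.5  0.3] rot to go [-0.001  0.002  0.001]
(0.368, 0.3295, 0.093) -> now-frame cm [ 0.1   0.03 -0.09]  goal-frame cm [ 0.11  0.03 -0.09]
```

move_arm([
  {"x": 0, "y": 0, "z": 0, "rx": 0, "ry": 0, "rz": 0},
  {"x": 0, "y": 0, "z": 0, "rx": 0, "ry": 0, "rz": 0},
  {"x": 0, "y": 0, "z": 0, "rx": 0, "ry": 0, "rz": 0},
  {"x": 0, "y": 0, "z": 0, "rx": 0, "ry": 0, "rz": 0},
  {"x": 0, "y": 0, "z": 0, "rx": 0, "ry": 0, "rz": 0},
  {"x": 0, "y": 0, "z": 0, "rx": 0, "ry": 0, "rz": 0},
], jaw=4, newtons=25)

```text
clock: 23.3
position: [0.3676, 0.3314, 0.0948]
ee_rot: [-1.564, 0.123, -0.127]
force: [-0.3, -0.2, -1.3]
width: 0.581
```

move_arm([
  {"x": 0, "y": -1, "z": 0, "rx": 0, "ry": 0, "rz": 0},
  {"x": 0, "y": -2.5, "z": 0, "rx": 0, "ry": 0, "rz": 0},
  {"x": 0, "y": -3, "z": 0, "rx": 0, "ry": 0, "rz": 0},
  {"x": 0, "y": -3, "z": 0, "rx": 0, "ry": 0, "rz": 0},
  {"x": 0, "y": -1.5, "z": 0, "rx": 0, "ry": 0, "rz": 0},
  {"x": 0, "y": 0, "z": 0, "rx": 0, "ry": 0, "rz": 0},
])

```text
clock: 24.05
position: [0.3666, 0.3294, 0.2096]
ee_rot: [-1.567, 0.125, -0.127]
force: [0.4, -0.1, -2.9]
width: 0.586
```

Run:
```python
from cell import arm
from h import *
go(arm,(.649,-.0775,.20),(.649,-.0775,.0995))
```

```text
clk 24.05 p [0.3666 0.3294 0.2096] w 5.38 F [ 0.4 -0.1 -2.9] rot to go [-0.001  0.001  0.001]
(0.649, -0.0775, 0.2) -> now-frame cm [ 34.37   0.99 -35.67]  goal-frame cm [ 34.42   0.96 -35.62]
(0.649, -0.0775, 0.0995) -> now-frame cm [-1.000e-02  1.005e+01 -1.000e-02]  goal-frame cm [ 0.   10.05  0.  ]
```

move_arm([
  {"x": 1.2, "y": 0, "z": -1.2, "rx": 0, "ry": 0, "rz": 0},
  {"x": 3, "y": 0, "z": -3.1, "rx": 0, "ry": 0, "rz": 0},
  {"x": 3.5, "y": 0, "z": -3.7, "rx": 0, "ry": 0, "rz": 0},
  {"x": 3.5, "y": 0, "z": -3.7, "rx": 0, "ry": 0, "rz": 0},
  {"x": 3.5, "y": 0, "z": -3.7, "rx": 0, "ry": 0, "rz": 0},
  {"x": 3.5, "y": 0, "z": -3.7, "rx": 0, "ry": 0, "rz": 0},
  {"x": 3.5, "y": 0, "z": -3.7, "rx": 0, "ry": 0, "rz": 0},
  {"x": 3.5, "y": 0, "z": -3.7, "rx": 0, "ry": 0, "rz": 0},
  {"x": 3.3, "y": 0, "z": -3.5, "rx": 0, "ry": 0, "rz": 0},
  {"x": 2.5, "y": 0, "z": -2.5, "rx": 0, "ry": 0, "rz": 0},
  {"x": 1.2, "y": 0, "z": -1.2, "rx": 0, "ry": 0, "rz": 0},
  {"x": 0, "y": 0, "z": 0, "rx": 0, "ry": 0, "rz": 0},
])

```text
clock: 25.55
position: [0.6336, -0.0822, 0.1995]
ee_rot: [-1.579, 0.14, -0.12]
force: [0.6, -0.2, -3.8]
width: 0.585
```

Run:
```python
from cell import arm
from h import *
go(arm,(.649,-.0775,.16),(.649,-.0775,.1005))
```

```text
clk 25.55 p [ 0.6336 -0.0822  0.1995] w 5.37 F [ 0.6 -0.2 -3.8] rot to go [ 0.013 -0.004 -0.012]
(0.649, -0.0775, 0.16) -> now-frame cm [1.49 3.92 0.77]  goal-frame cm [1.45 3.95 0.71]
(0.649, -0.0775, 0.1005) -> now-frame cm [0.07 5.95 0.08]  goal-frame cm [0.   5.95 0.  ]
```

move_arm([
  {"x": 1.1, "y": 1, "z": 0.5, "rx": 0.013, "ry": -0.004, "rz": -0.012},
  {"x": 0.2, "y": 2, "z": 0, "rx": 0, "ry": 0, "rz": 0},
  {"x": 0, "y": 1, "z": 0, "rx": 0, "ry": 0, "rz": 0},
  {"x": 0, "y": 0, "z": 0, "rx": 0, "ry": 0, "rz": 0},
  {"x": 0, "y": 0, "z": 0, "rx": 0, "ry": 0, "rz": 0},
])

```text
clock: 26.18
position: [0.6459, -0.0742, 0.1545]
ee_rot: [-1.564, 0.125, -0.12]
force: [0.4, -0.5, -2.6]
width: 0.58
```

Run:
```python
from cell import arm
from h import *
go(arm,(.649,-.0775,.1005))
cv2.imwrite("pics/t9.png",cv2.resize(arm.get_image("side")[80:300,150:330],None,fx=2.7,fy=2.7))
```

```text
clk 26.18 p [ 0.6459 -0.0742  0.1545] w 5.33 F [ 0.4 -0.5 -2.6] rot to go [-0.003  0.006 -0.004]
(0.649, -0.0775, 0.1005) -> now-frame cm [ 0.38  5.4  -0.3 ]  goal-frame cm [ 0.36  5.4  -0.28]
```

View pics/t9.png

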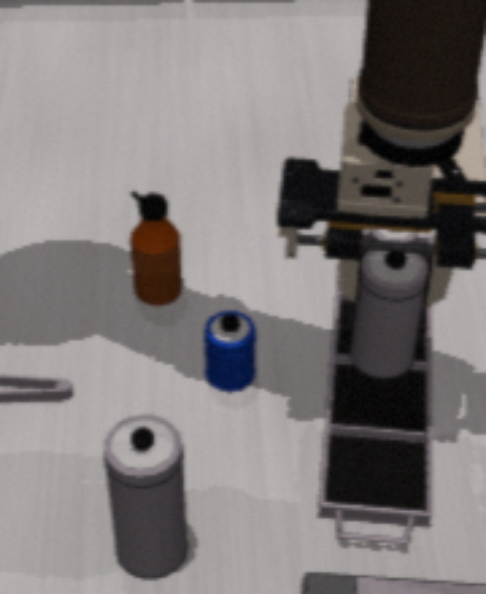

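L hangs upright above bay 3. Lowering.

move_arm([
  {"x": 0.3, "y": 1, "z": -0.25, "rx": -0.003, "ry": 0.006, "rz": -0.004},
  {"x": 0, "y": 1.7, "z": 0, "rx": 0, "ry": 0, "rz": 0},
  {"x": 0, "y": 1.2, "z": 0, "rx": 0, "ry": 0, "rz": 0},
  {"x": 0, "y": 0.5, "z": 0, "rx": 0, "ry": 0, "rz": 0},
  {"x": 0, "y": 0, "z": 0, "rx": 0, "ry": 0, "rz": 0},
  {"x": 0, "y": 0, "z": 0, "rx": 0, "ry": 0, "rz": 0},
])

```text
clock: 26.98
position: [0.6488, -0.0775, 0.1077]
ee_rot: [-1.567, 0.127, -0.129]
force: [-0.1, -0.8, -3.1]
width: 0.586
```

Run:
```python
from cell import arm
from h import *
go(arm,(.649,-.0775,.1005))
```

```text
clk 26.98 p [ 0.6488 -0.0775  0.1077] w 5.38 F [-0.1 -0.8 -3.1] rot to go [-0.    -0.001  0.001]
(0.649, -0.0775, 0.1005) -> now-frame cm [ 0.02  0.72 -0.  ]  goal-frame cm [ 0.02  0.72 -0.  ]
```

move_arm([
  {"x": 0, "y": 0.3, "z": 0, "rx": 0, "ry": 0, "rz": 0},
  {"x": 0, "y": 0.2, "z": 0, "rx": 0, "ry": 0, "rz": 0},
  {"x": 0, "y": 0, "z": 0, "rx": 0, "ry": 0, "rz": 0},
  {"x": 0, "y": 0, "z": 0, "rx": 0, "ry": 0, "rz": 0},
])

```text
clock: 27.48
position: [0.6494, -0.0775, 0.1033]
ee_rot: [-1.567, 0.125, -0.13]
force: [0.6, -0.4, -2.5]
width: 0.587
```

move_arm([
  {"x": 0, "y": 0.2, "z": 0, "rx": 0, "ry": 0, "rz": 0},
  {"x": 0, "y": 0, "z": 0, "rx": 0, "ry": 0, "rz": 0},
  {"x": 0, "y": 0, "z": 0, "rx": 0, "ry": 0, "rz": 0},
])

```text
clock: 27.85
position: [0.6495, -0.0775, 0.1013]
ee_rot: [-1.567, 0.125, -0.13]
force: [-0.6, -0.1, -2.6]
width: 0.585
```

move_arm([
  {"x": 0, "y": 0.15, "z": 0, "rx": 0, "ry": 0, "rz": 0},
  {"x": 0, "y": 0.1, "z": 0, "rx": 0, "ry": 0, "rz": 0},
  {"x": 0, "y": 0, "z": 0, "rx": 0, "ry": 0, "rz": 0},
])

```text
clock: 28.22
position: [0.6496, -0.0779, 0.1011]
ee_rot: [-1.566, 0.125, -0.131]
force: [1.3, -0.0, -3.7]
width: 0.587
```

move_arm([
  {"x": 0, "y": 0.2, "z": 0, "rx": 0, "ry": 0, "rz": 0},
  {"x": 0, "y": 0, "z": 0, "rx": 0, "ry": 0, "rz": 0},
  {"x": 0, "y": 0, "z": 0, "rx": 0, "ry": 0, "rz": 0},
])

```text
clock: 28.6
position: [0.65, -0.0782, 0.1008]
ee_rot: [-1.566, 0.124, -0.132]
force: [-0.7, 0.0, -1.5]
width: 0.59
```

move_arm([
  {"x": 0, "y": 0.2, "z": 0, "rx": 0, "ry": 0, "rz": 0},
  {"x": 0, "y": 0, "z": 0, "rx": 0, "ry": 0, "rz": 0},
])

```text
clock: 28.85
position: [0.6501, -0.0784, 0.1008]
ee_rot: [-1.565, 0.123, -0.133]
force: [0.2, 0.4, -4.2]
width: 0.579
```

move_arm([
  {"x": 0, "y": 0, "z": 0, "rx": 0, "ry": 0, "rz": 0},
  {"x": 0, "y": 0, "z": 0, "rx": 0, "ry": 0, "rz": 0},
  {"x": 0, "y": 0, "z": 0, "rx": 0, "ry": 0, "rz": 0},
  {"x": 0, "y": 0, "z": 0, "rx": 0, "ry": 0, "rz": 0},
], jaw=8)

```text
clock: 29.35
position: [0.6508, -0.0785, 0.1005]
ee_rot: [-1.565, 0.122, -0.133]
force: [0.3, 0.5, 0.7]
width: 0.868
```

Run:
```python
from cell import arm
from h import *
go(arm,(.649,-.0775,.1005))
cv2.imwrite("pics/t10.png",cv2.resize(arm.get_image("side")[80:300,150:330],None,fx=2.7,fy=2.7))
```

```text
clk 29.35 p [ 0.6508 -0.0785  0.1005] w 7.97 F [0.3 0.5 0.7] rot to go [-0.002 -0.001  0.007]
(0.649, -0.0775, 0.1005) -> now-frame cm [-0.19  0.    0.07]  goal-frame cm [-0.19  0.    0.07]
```

View pics/t10.png

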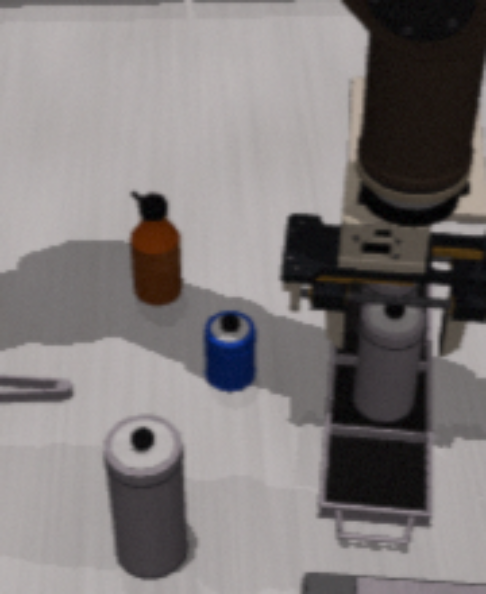

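L stands in bay 3. Up and on to XL.

move_arm([
  {"x": 0, "y": -1, "z": 0, "rx": 0, "ry": 0, "rz": 0},
  {"x": 0, "y": -3, "z": 0, "rx": 0, "ry": 0, "rz": 0},
  {"x": 0, "y": -4, "z": 0, "rx": 0, "ry": 0, "rz": 0},
  {"x": 0, "y": -3, "z": 0, "rx": 0, "ry": 0, "rz": 0},
  {"x": 0, "y": -1, "z": 0, "rx": 0, "ry": 0, "rz": 0},
])

```text
clock: 30.02
position: [0.6495, -0.079, 0.2255]
ee_rot: [-1.566, 0.124, -0.133]
force: [0.5, 0.5, -0.3]
width: 0.87
```

Run:
```python
from cell import arm
from h import *
go(arm,(.4433,-.222,.22),(.4433,-.222,.118));print(arm.observe()['joints'].round(2))
```

```text
clk 30.02 p [ 0.6495 -0.079   0.2255] w 7.98 F [ 0.5  0.5 -0.3] rot to go [-0.002 -0.002  0.006]
(0.4433, -0.222, 0.22) -> now-frame cm [-18.02   0.41 -17.47]  goal-frame cm [-18.05   0.55 -17.43]
(0.4433, -0.222, 0.118) -> now-frame cm [-0.06 10.2  -0.02]  goal-frame cm [ 0.  10.2  0. ]
[-0.35  0.54  0.62  1.56 -0.34  1.14  0.18]
```

move_arm([
  {"x": -1.2, "y": 0, "z": -1.2, "rx": 0, "ry": 0, "rz": 0.006},
  {"x": -2.7, "y": 0, "z": -2.6, "rx": 0, "ry": 0, "rz": 0},
  {"x": -3.2, "y": 0, "z": -3.1, "rx": 0, "ry": 0, "rz": 0},
  {"x": -3.2, "y": 0, "z": -3.1, "rx": 0, "ry": 0, "rz": 0},
  {"x": -3.2, "y": 0, "z": -3.1, "rx": 0, "ry": 0, "rz": 0},
  {"x": -2.6, "y": 0, "z": -2.4, "rx": 0, "ry": 0, "rz": 0},
  {"x": -1.2, "y": 0, "z": -1.1, "rx": 0, "ry": 0, "rz": 0},
  {"x": 0, "y": 0, "z": 0, "rx": 0, "ry": 0, "rz": 0},
  {"x": 0, "y": 0, "z": 0, "rx": 0, "ry": 0, "rz": 0},
], jaw=9.18)

```text
clock: 31.15
position: [0.4362, -0.2189, 0.2174]
ee_rot: [-1.563, 0.14, -0.118]
force: [0.5, 0.2, -0.2]
width: 0.997
```

Run:
```python
from cell import arm
from h import *
go(arm,(.4433,-.222,.19),(.4433,-.222,.118));print(arm.observe()['joints'].round(2))
cv2.imwrite("pics/w11.png",arm.get_image("wrist"))
```

```text
clk 31.15 p [ 0.4362 -0.2189  0.2174] w 9.16 F [ 0.5  0.2 -0.2] rot to go [-0.002 -0.003 -0.014]
(0.4433, -0.222, 0.19) -> now-frame cm [ 0.79  2.73 -0.2 ]  goal-frame cm [ 0.75  2.74 -0.2 ]
(0.4433, -0.222, 0.118) -> now-frame cm [ 0.1   7.2  -0.02]  goal-frame cm [0.  7.2 0. ]
[-0.2   0.28  0.7   1.97 -0.21  0.98  0.44]
```

View pics/w11.png

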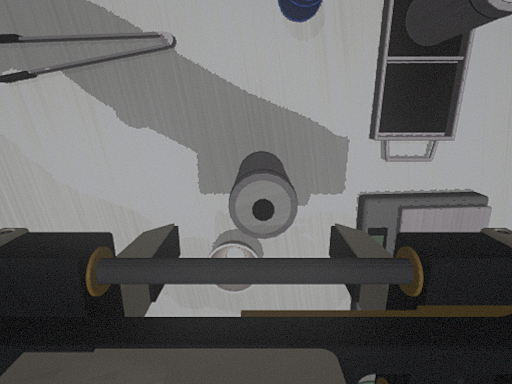

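Run:
```python
from cell import arm
from h import *
print(wr(arm,(263,209),.145))
```

```text
[ 0.44201112 -0.21848394  0.145     ]
```

move_arm([
  {"x": 0.6, "y": 0.5, "z": -0.1, "rx": -0.002, "ry": -0.003, "rz": -0.014},
  {"x": 0, "y": 1.5, "z": 0, "rx": 0, "ry": 0, "rz": 0},
  {"x": 0, "y": 0, "z": 0, "rx": 0, "ry": 0, "rz": 0},
  {"x": 0, "y": 0, "z": 0, "rx": 0, "ry": 0, "rz": 0},
])

```text
clock: 31.7
position: [0.4442, -0.2193, 0.1949]
ee_rot: [-1.568, 0.124, -0.123]
force: [0.1, -0.7, -0.3]
width: 0.999
```

Run:
```python
from cell import arm
from h import *
go(arm,(.4433,-.2215,.118))
```

```text
clk 31.7 p [ 0.4442 -0.2193  0.1949] w 9.17 F [ 0.1 -0.7 -0.3] rot to go [ 0.001  0.004 -0.   ]
(0.4433, -0.2215, 0.118) -> now-frame cm [-0.05  7.69 -0.23]  goal-frame cm [-0.05  7.69 -0.23]
```

move_arm([
  {"x": -0.1, "y": 1.5, "z": -0.15, "rx": 0, "ry": 0.004, "rz": 0},
  {"x": 0, "y": 2.5, "z": 0, "rx": 0, "ry": 0, "rz": 0},
  {"x": 0, "y": 2.2, "z": 0, "rx": 0, "ry": 0, "rz": 0},
  {"x": 0, "y": 1, "z": 0, "rx": 0, "ry": 0, "rz": 0},
  {"x": 0, "y": 0, "z": 0, "rx": 0, "ry": 0, "rz": 0},
  {"x": 0, "y": 0, "z": 0, "rx": 0, "ry": 0, "rz": 0},
])

```text
clock: 32.45
position: [0.4427, -0.2214, 0.1194]
ee_rot: [-1.568, 0.128, -0.128]
force: [0.6, -0.7, 0.2]
width: 1.001
```

Run:
```python
from cell import arm
from h import *
go(arm,(.4433,-.2205,.118))
```

```text
clk 32.45 p [ 0.4427 -0.2214  0.1194] w 9.19 F [ 0.6 -0.7  0.2] rot to go [ 0.001 -0.001  0.   ]
(0.4433, -0.2205, 0.118) -> now-frame cm [0.04 0.14 0.1 ]  goal-frame cm [0.04 0.14 0.1 ]
```

move_arm([
  {"x": 0, "y": 0, "z": 0, "rx": 0, "ry": 0, "rz": 0},
  {"x": 0, "y": 0, "z": 0, "rx": 0, "ry": 0, "rz": 0},
  {"x": 0, "y": 0, "z": 0, "rx": 0, "ry": 0, "rz": 0},
  {"x": 0, "y": 0, "z": 0, "rx": 0, "ry": 0, "rz": 0},
  {"x": 0, "y": 0, "z": 0, "rx": 0, "ry": 0, "rz": 0},
], jaw=4, newtons=28)

```text
clock: 33.08
position: [0.4435, -0.2216, 0.1209]
ee_rot: [-1.568, 0.125, -0.13]
force: [-0.2, -0.2, -2.4]
width: 0.627
```

move_arm([
  {"x": 0, "y": -1, "z": 0, "rx": 0, "ry": 0, "rz": 0},
  {"x": 0, "y": -2.5, "z": 0, "rx": 0, "ry": 0, "rz": 0},
  {"x": 0, "y": -2.5, "z": 0, "rx": 0, "ry": 0, "rz": 0},
  {"x": 0, "y": -1, "z": 0, "rx": 0, "ry": 0, "rz": 0},
  {"x": 0, "y": 0, "z": 0, "rx": 0, "ry": 0, "rz": 0},
])

```text
clock: 33.7
position: [0.442, -0.221, 0.1932]
ee_rot: [-1.568, 0.128, -0.128]
force: [-0.6, 0.5, -3.9]
width: 0.63
```

Run:
```python
from cell import arm
from h import *
go(arm,(.635,-.1605,.195),(.635,-.1605,.126))
```

```text
clk 33.7 p [ 0.442  -0.221   0.1932] w 5.78 F [-0.6  0.5 -3.9] rot to go [ 0.001 -0.001  0.   ]
(0.635, -0.1605, 0.195) -> now-frame cm [18.06 -0.18  9.09]  goal-frame cm [18.07 -0.18  9.07]
(0.635, -0.1605, 0.126) -> now-frame cm [-0.   6.9  0. ]  goal-frame cm [0.  6.9 0. ]
```

move_arm([
  {"x": 1.3, "y": 0, "z": 0.6, "rx": 0, "ry": 0, "rz": 0},
  {"x": 2.8, "y": 0, "z": 1.4, "rx": 0, "ry": 0, "rz": 0},
  {"x": 3.2, "y": 0, "z": 1.6, "rx": 0, "ry": 0, "rz": 0},
  {"x": 3.2, "y": 0, "z": 1.6, "rx": 0, "ry": 0, "rz": 0},
  {"x": 3.2, "y": 0, "z": 1.6, "rx": 0, "ry": 0, "rz": 0},
  {"x": 2.5, "y": 0, "z": 1.3, "rx": 0, "ry": 0, "rz": 0},
  {"x": 1.3, "y": 0, "z": 0.6, "rx": 0, "ry": 0, "rz": 0},
  {"x": 0, "y": 0, "z": 0, "rx": 0, "ry": 0, "rz": 0},
  {"x": 0, "y": 0, "z": 0, "rx": 0, "ry": 0, "rz": 0},
])

```text
clock: 34.83
position: [0.6358, -0.1567, 0.1824]
ee_rot: [-1.564, 0.135, -0.117]
force: [-0.1, 0.4, -3.9]
width: 0.628
```

Run:
```python
from cell import arm
from h import *
go(arm,(.635,-.1605,.1265))
```

```text
clk 34.83 p [ 0.6358 -0.1567  0.1824] w 5.76 F [-0.1  0.4 -3.9] rot to go [-0.002  0.001 -0.012]
(0.635, -0.1605, 0.1265) -> now-frame cm [ 0.05  5.59 -0.4 ]  goal-frame cm [-0.01  5.59 -0.39]
```

move_arm([
  {"x": 0, "y": 1, "z": -0.35, "rx": -0.002, "ry": 0, "rz": -0.012},
  {"x": 0, "y": 1.7, "z": 0, "rx": 0, "ry": 0, "rz": 0},
  {"x": 0, "y": 1.2, "z": 0, "rx": 0, "ry": 0, "rz": 0},
  {"x": 0, "y": 0.5, "z": 0, "rx": 0, "ry": 0, "rz": 0},
  {"x": 0, "y": 0, "z": 0, "rx": 0, "ry": 0, "rz": 0},
  {"x": 0, "y": 0, "z": 0, "rx": 0, "ry": 0, "rz": 0},
])

```text
clock: 35.58
position: [0.6325, -0.1618, 0.1352]
ee_rot: [-1.567, 0.129, -0.128]
force: [-0.4, -0.5, -4.4]
width: 0.63
```

Run:
```python
from cell import arm
from h import *
go(arm,(.635,-.1605,.1265))
cv2.imwrite("pics/t12.png",cv2.resize(arm.get_image("side")[80:300,150:330],None,fx=2.7,fy=2.7))
```

```text
clk 35.58 p [ 0.6325 -0.1618  0.1352] w 5.78 F [-0.4 -0.5 -4.4] rot to go [ 0.    -0.002 -0.001]
(0.635, -0.1605, 0.1265) -> now-frame cm [0.23 0.87 0.17]  goal-frame cm [0.23 0.87 0.17]
```

View pics/t12.png

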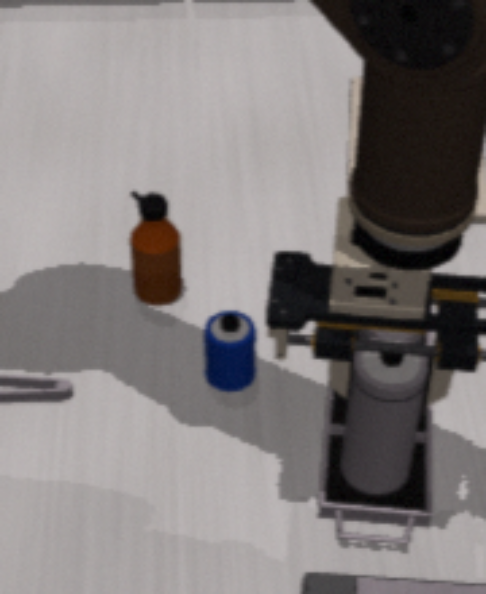

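move_arm([
  {"x": 0.2, "y": 0.3, "z": 0.15, "rx": 0, "ry": 0, "rz": 0},
  {"x": 0, "y": 0.3, "z": 0, "rx": 0, "ry": 0, "rz": 0},
  {"x": 0, "y": 0, "z": 0, "rx": 0, "ry": 0, "rz": 0},
  {"x": 0, "y": 0, "z": 0, "rx": 0, "ry": 0, "rz": 0},
])

```text
clock: 36.12
position: [0.6355, -0.1604, 0.1296]
ee_rot: [-1.567, 0.127, -0.129]
force: [0.5, 0.2, -4.3]
width: 0.629
```

move_arm([
  {"x": 0, "y": 0.2, "z": 0, "rx": 0, "ry": 0, "rz": 0},
  {"x": 0, "y": 0, "z": 0, "rx": 0, "ry": 0, "rz": 0},
  {"x": 0, "y": 0, "z": 0, "rx": 0, "ry": 0, "rz": 0},
])

```text
clock: 36.5
position: [0.6355, -0.1605, 0.1275]
ee_rot: [-1.567, 0.127, -0.129]
force: [0.4, 0.8, -3.0]
width: 0.625
```

move_arm([
  {"x": 0, "y": 0.15, "z": 0, "rx": 0, "ry": 0, "rz": 0},
  {"x": 0, "y": 0, "z": 0, "rx": 0, "ry": 0, "rz": 0},
  {"x": 0, "y": 0, "z": 0, "rx": 0, "ry": 0, "rz": 0},
])

```text
clock: 36.88
position: [0.6357, -0.1608, 0.1271]
ee_rot: [-1.567, 0.127, -0.13]
force: [0.3, -0.2, -4.3]
width: 0.626
```

move_arm([
  {"x": 0, "y": 0.2, "z": 0, "rx": 0, "ry": 0, "rz": 0},
  {"x": 0, "y": 0, "z": 0, "rx": 0, "ry": 0, "rz": 0},
  {"x": 0, "y": 0, "z": 0, "rx": 0, "ry": 0, "rz": 0},
])

```text
clock: 37.25
position: [0.636, -0.1612, 0.127]
ee_rot: [-1.567, 0.126, -0.131]
force: [-0.1, 0.3, -3.2]
width: 0.628
```

move_arm([
  {"x": 0, "y": 0.2, "z": 0, "rx": 0, "ry": 0, "rz": 0},
  {"x": 0, "y": 0, "z": 0, "rx": 0, "ry": 0, "rz": 0},
  {"x": 0, "y": 0, "z": 0, "rx": 0, "ry": 0, "rz": 0},
])

```text
clock: 37.62
position: [0.6362, -0.1615, 0.1269]
ee_rot: [-1.566, 0.125, -0.132]
force: [0.2, -0.1, -2.2]
width: 0.63
```

Stopped at 0.127 with the load shrinking: on the mat. Release.

move_arm([
  {"x": 0, "y": 0, "z": 0, "rx": 0, "ry": 0, "rz": 0},
  {"x": 0, "y": 0, "z": 0, "rx": 0, "ry": 0, "rz": 0},
  {"x": 0, "y": 0, "z": 0, "rx": 0, "ry": 0, "rz": 0},
  {"x": 0, "y": 0, "z": 0, "rx": 0, "ry": 0, "rz": 0},
], jaw=8.4)

```text
clock: 38.12
position: [0.6368, -0.1617, 0.1268]
ee_rot: [-1.567, 0.124, -0.132]
force: [-0.6, -0.3, 0.6]
width: 0.912
```

move_arm([
  {"x": 0, "y": -1, "z": 0, "rx": 0, "ry": 0, "rz": 0},
  {"x": 0, "y": -3, "z": 0, "rx": 0, "ry": 0, "rz": 0},
  {"x": 0, "y": -4, "z": 0, "rx": 0, "ry": 0, "rz": 0},
  {"x": 0, "y": -3, "z": 0, "rx": 0, "ry": 0, "rz": 0},
  {"x": 0, "y": -1, "z": 0, "rx": 0, "ry": 0, "rz": 0},
])

```text
clock: 38.75
position: [0.6358, -0.162, 0.252]
ee_rot: [-1.567, 0.125, -0.132]
force: [0.1, 0.0, -0.5]
width: 0.91
```

move_arm([
  {"x": -1.5, "y": 0, "z": 0, "rx": 0, "ry": 0, "rz": 0},
  {"x": -4, "y": 0, "z": 0, "rx": 0, "ry": 0, "rz": 0},
  {"x": -4, "y": 0, "z": 0, "rx": 0, "ry": 0, "rz": 0},
  {"x": -4, "y": 0, "z": 0, "rx": 0, "ry": 0, "rz": 0},
  {"x": -4, "y": 0, "z": -2, "rx": 0, "ry": 0, "rz": 0},
  {"x": -2, "y": 0, "z": -2, "rx": 0, "ry": 0, "rz": 0},
  {"x": 0, "y": 0, "z": 0, "rx": 0, "ry": 0, "rz": 0},
  {"x": 0, "y": 0, "z": 0, "rx": 0, "ry": 0, "rz": 0},
])

```text
clock: 39.75
position: [0.4297, -0.1681, 0.2481]
ee_rot: [-1.566, 0.125, -0.129]
force: [-1.0, 1.0, 1.4]
width: 0.916
```

Run:
```python
from cell import arm
from h import *
go(arm)
t=arm.get_image("top");s=arm.get_image("side")
cv2.imwrite("pics/t13.png",t);cv2.imwrite("pics/s13.png",s)
cv2.imwrite("pics/t13z.png",cv2.resize(t[130:200,195:340],None,fx=5,fy=5,interpolation=cv2.INTER_CUBIC))
cv2.imwrite("pics/s13z.png",cv2.resize(s[80:300,150:330],None,fx=2.7,fy=2.7,interpolation=cv2.INTER_CUBIC))
```

```text
clk 39.75 p [ 0.4297 -0.1681  0.2481] w 8.41 F [-1.   1.   1.4] rot to go [-0.001  0.     0.002]
```

View pics/t13.png

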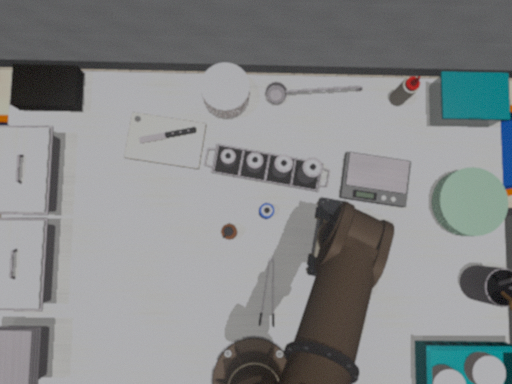

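View pics/t13z.png

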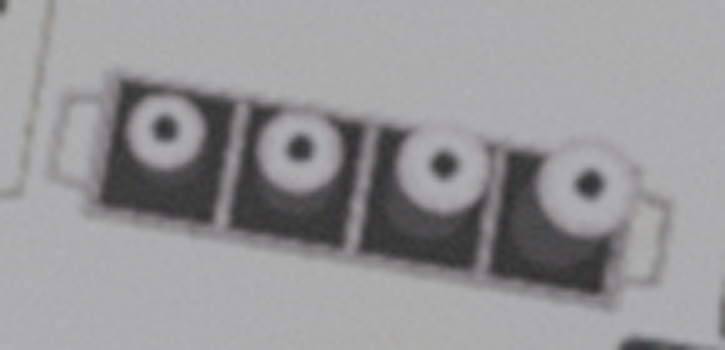

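View pics/s13z.png

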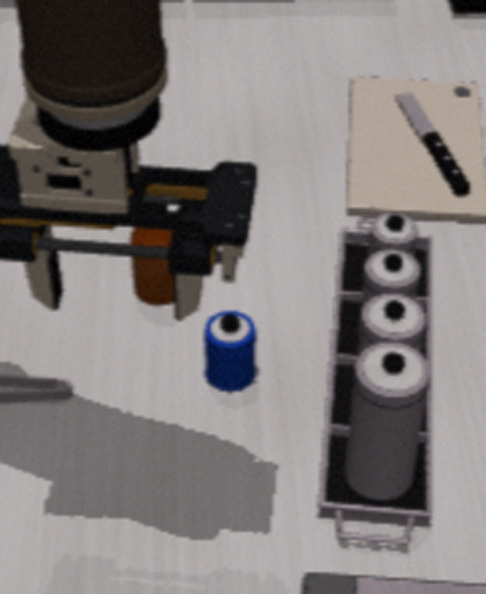

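Run:
```python
from cell import arm
from h import *
T=arm.camera_params("top");S=arm.camera_params("side")
tz=lambda p:((p[0]+.5)/5-.5+195,(p[1]+.5)/5-.5+130)
sz=lambda p:((p[0]+.5)/2.7-.5+150,(p[1]+.5)/2.7-.5+80)
B=dict(s=(.676,.0885),m=(.662,.006),l=(.649,-.0775),xl=(.635,-.160))
for k,a,b,z in [('s',(166,128),(396,222),.076),('m',(301,148),(393,263),.101),('l',(445,165),(394,310),.126),('xl',(590,184),(394,363),.151)]:
    X,e=tri(T,tz(a),S,sz(b)); Y=onz(T,tz(a),z); print(k,'tri',X.round(4),'exp z',z,'top',Y.round(4),'off mm',((Y[:2]-B[k])*1000).round(1))
a,b=cv2.imread("pics/top0.png").astype(int),cv2.imread("pics/t13.png").astype(int)
def c(i):
    w=i[215:248,212:246];m=(w[...,2]-w[...,0]>25);y,x=np.nonzero(m);return x.mean(),y.mean(),m.sum()
print('cruet',c(a),c(b))
```

```text
s tri [0.6792 0.0856 0.0733] exp z 0.076 top [0.6782 0.0855 0.076 ] off mm [ 2.2 -3. ]
m tri [0.6634 0.0039 0.0968] exp z 0.101 top [0.6627 0.0039 0.101 ] off mm [ 0.7 -2.1]
l tri [ 0.6501 -0.0802  0.1224] exp z 0.126 top [ 0.6494 -0.0799  0.126 ] off mm [ 0.4 -2.4]
xl tri [ 0.6362 -0.1616  0.1472] exp z 0.151 top [ 0.6354 -0.161   0.151 ] off mm [ 0.4 -1. ]
cruet (np.float64(17.55), np.float64(16.23), np.int64(100)) (np.float64(17.37735849056604), np.float64(16.160377358490567), np.int64(106))
```

Run:
```python
from cell import arm
print(arm.sign_off())
```

```text
the job is handed in; nothing more can be done
None
```

The four canisters now stand in the rack by height, and I handed the job in at about 40 s of the 115 s allowed. The cutting board lies beyond the left (+y) end, so the shortest is in compartment 1, then the second shortest, the second tallest, and the tallest in compartment 4. I gripped each one just under the lid and lowered it slowly onto its mat before letting go.

- **Position and tilt:** In the final top view each canister is within about 4 mm of its mat's centre. They look upright in both views; I did not measure the tilt.
- **Cruet and blue look-alike:** The cruet moved less than 0.2 pixel in the top view, under 1 mm. The blue canister was left alone.
- **Arm:** The gripper is open and well clear of everything.
- **Disagreements:** The knob heights triangulated 2.5–4 mm low, about as they mostly did on the table at the start (0.5–2.5 mm low). I took this as calibration bias. The wrist camera's sideways readings differed from the top camera's by 1–4 mm.
- **Weak check:** The force reading gave only a noisy sign of touching the mat. I judged that mainly from the gripper stopping within 1 mm of the expected height.

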